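# Lay the tea tray

## Task

Lay the tray for tea and coffee: stand the teacup in the middle of the large saucer and the small coffee cup in the middle of the small saucer, stand the sugar tin midway between the two saucers, in line with them, and put the teaspoon caddy centred behind the tin (on the side away from the robot), parallel to the row of saucers and with about 4 cm of free space between it and the tin. Set the cups down without dropping them, leave the honey jar and the milk jug on the tray where they are, and let go of everything.

Things in the scene. Friction and masses are not known exactly. Their poses are not given: they have to be found in the camera images.
- tea_cup_center (a point): Teacup, the larger of two white porcelain cups with blue lines and flowers: 64 mm outer diameter from 26 mm above its foot to the rim, 72 mm high, wall 3 mm, foot 44 mm across, 170 g. The point is on its axis half-way up (36 mm above the foot). z up; a small handle stands out in +y to 59 mm from the axis; grip across x, in the upper half. Starts upright on the plank beside the tray.
- coffee_cup_center (a point): Coffee cup, the smaller of the two cups, same pattern: 50 mm outer diameter from 26 mm above its foot to the rim, 56 mm high, wall 3 mm, foot 32 mm across, 100 g. The point is on its axis half-way up (28 mm above the foot). z up; a small handle stands out in +y to 48 mm from the axis; grip across x, near the rim so that the fingertips clear the saucer. Starts beside the tray.
- sugar_tin_center (a point): Sugar tin: closed upright stainless steel cylinder, 64 mm diameter up to 64 mm above its foot, lid 65 mm diameter above that, small round knob on top, 88 mm high in all, 0.2 to 0.42 kg. The lid does not come off. The point is on its axis, 44 mm above its foot. z up; its yaw means nothing. Starts on the plank beside the tray.
- spoon_caddy_handle (a point): Teaspoon caddy: low oblong silvery dish 64 (x) x 134 (y) x 26 mm high, six teaspoons lying in it (fixed), and above its long middle a straight carrying handle: a bar 10 thick (x), 76 long (y), 16 mm high, top 92 mm above the foot, on two posts. The point is the bar's middle, 84 mm above the foot, over the dish's centre. z up. 0.22-0.34 kg. Pinch the bar across x. Starts beside the tray, y roughly sideways.
- tea_saucer: Large saucer, white with blue pattern, fixed on the tray: 118 mm diameter, 14 mm high, flat middle 66 mm across, 5 mm above its underside. Origin: centre of its underside, on the tray floor; z up, x square to the row of the two saucers and away from the robot, y along the row to the left. The saucers' centres are always 240 mm apart along y; which one is left varies.
- coffee_saucer: Small saucer, same pattern, fixed on the tray: 96 mm diameter, 11 mm high, flat middle 54 mm across lying 5 mm above its underside. Origin: centre of its underside; axes as those of the large saucer.
- tray: Serving tray, light wood, fixed on the dark plank: 280 mm (x) by 400 mm (y), floor 6 mm thick, rim 8 mm thick and 20 mm high, a low steel handle on each short side (top 39 mm above the plank). Origin: centre of its underside, on the plank; z up, x away from the robot, y along its length to the left. The row of saucers runs parallel to y in the near half.
- honey_jar_center (a point): Honey jar: amber glass with steel lid, 52 mm diameter, 60 mm high, on the floor of the tray in one far corner. The point is on its axis 30 mm above its foot. To be left alone.
- milk_jug_center (a point): Milk jug: white porcelain, about 48 mm diameter, 58 mm high, small handle, on the floor of the tray in the other far corner. The point is on its axis 29 mm above its foot. To be left alone.
Mind the look-alikes: they are no part of the job. What is shaped like the part that bears spoon_caddy_handle but black or red is not meant. Leave any green look-alike of the part that bears tea_cup_center alone.

How it is judged:
By the outcome, as a careful person would: the job done as asked, in the order asked, and still so for the second after the job is handed in, with the robot touching nothing.
It also fails if it takes over 106 s, if anything falls off the work surface, if the arm or the gripper's body presses on something with over 40 N, if the wrist force passes 120 N, or if a joint passes its speed limit or range.

## Robot

A 6-joint arm with a two-finger parallel gripper is mounted at the origin on the work surface. World frame = base frame: x ahead of the robot, y to its left, z up, the work surface at z = 0. Lengths are in m, angles in rad, forces in N, time in s.
With the tool pointing down it reaches from about 0.35 to 0.975 m from the base axis. Payload 4.9 kg.
Tool frame: the origin (TCP) lies at the very end of the fingers, on their centre line; the grasp point (between the pads) lies 19 mm behind it; z points along the fingers, x is the direction in which the jaws open and shut, and the axes are right-handed (so a half turn about z gives the same grasp; the last joint's range is limited). The gripper opens to 85 mm and grips with 20 to 120 N. Pads are 22 mm wide; open, the fingers measure 114 mm over their backs; the gripper's body (76 mm by 85 mm) begins 54 mm behind the grasp point. The pads swing forward as they close: fully open they stand 13 mm farther back than shut.
Start: joints at [-1.435, 0.053, 1.613, -0, 1.476, -0.119], TCP at [0.158, -0.605, 0.208] pointing down, gripper open.
Joint ranges: [-3.01, 3.01], [-1.01, 2.22], [0.06, 2.58], [-1.02, 4.17], [0.09, 2.62], [-3.14, 3.14]. Speed limits (rad/s): [2.57, 2.57, 3.14, 3.14, 3.14, 3.14].

## Interface

Orientations are given as a unit quaternion [w, x, y, z].
In Python, from plant import * gives the robot as it stands.
- The arm moves only by the shell command python3 -m inch 'ROWS'. ROWS is text: rows parted by semicolons, each of 7 numbers parted by spaces: the shift along the tool's x, y, z in m, then the turn, a rotation vector about the tool's x, y, z in rad, then the closure, from 0 (fully open) to 1 (shut). A call has 1 to 10 rows; each row shifts and turns the commanded pose from where the row before left it, along the tool's axes as they then stand; what a row does not reach is not made up. A row lasts 1/12 s, in which the tool goes at most 41.7 mm and 7.16 degrees, less where a joint would pass 70% of its speed; a pose out of reach is approached as far as the arm can. A call with a gripper value outside its range is refused whole. The fingers move at their own pace and stop on an object; the grip force is fixed at half the most. Time passes only in rows, so rows that do not move let the fingers close. It gives the time, the measured TCP pose, the force and the opening at its end, in the units of the state.
- state(): the state, without advancing time (a new reading comes with each control period).
- grab_frame(name): name is "scene" or "top" or "wrist"; returns the picture (480x640x3 uint8, blue, green, red); there is no depth.
- camera_info(name): a dict with "vertical_fov" (degrees; the focal length in pixels is half the picture's height over the tangent of half this angle, whatever the lens; pixels are square), "cx", "cy" (the principal point, pixels), "origin" and "rotation" of the camera in the world. Camera axes: x right, y down, z forward; pixel columns grow to the right and rows downward; lengths in m; the calibration is good to about 2 mm. The wrist camera is an equidistant fisheye: a pixel r from the principal point sees the ray r / f radians off the axis. A picture is of the moment at which its call begins: read the wrist's pose just before it. camera_info takes no time and is no camera call; for the wrist camera it gives the pose at the moment of the call.
- job_done(): hands the job in, once; it reports no verdict.
The state is a dict: "time": time; "joint_pos": joint angles; "joint_vel": joint speeds; "joint_efforts": joint torques, N m; "tool_pos": TCP position; "tool_rot": TCP orientation; "contact_force": force on the tool from outside, world axes, zero at the start; "ft_torque": the same for the moment, N m; "gripper_width": opening from 0.0 (shut) to 1.0 (fully open).
Only numpy, scipy, OpenCV 4.12 (cv2) and the standard library are available. Lean on these libraries where they do the work, as an engineer would, in place of code of your own. Each camera call takes 0.05 s, during which the arm holds its last target.

## Working session

There is one attempt and no reset: what is moved stays moved. The work goes in short steps, Python scripts to look and compute and a shell command to move; the robot and the scene stay as the last step left them, time stands still between calls to the robot, and variables do not carry over. Pictures are saved under pics/ and viewed, and the job is handed in when it is done.

```bash
ls; mkdir -p pics
python3 - <<'E'
from plant import *
import cv2
print(state())
for n in ["scene","top","wrist"]:
    print(n,camera_info(n)); cv2.imwrite(f"pics/{n}0.png",grab_frame(n))
E
```

```text
pics
{'time': 0.0, 'joint_pos': array([-1.43496729e+00,  5.33474401e-02,  1.61432302e+00, -1.86019113e-06,
        1.47602012e+00, -1.18996912e-01]), 'joint_vel': array([ 1.25475307e-03,  1.49412609e-03,  2.00581972e-04,  4.86385202e-05,
        2.23085746e-03, -1.09032339e-04]), 'joint_efforts': array([ 2.70475011e-04, -3.93687451e+01, -3.70170879e+01, -2.77263064e-05,
        7.11252593e-03,  7.60346410e-06]), 'tool_pos': array([ 0.15745573, -0.60412795,  0.20655159]), 'tool_rot': array([-7.34799616e-04,  7.91225561e-01, -6.11523516e-01, -7.48593607e-04]), 'contact_force': array([ 0.10714373,  0.71041341, -0.82778064]), 'ft_torque': array([-0.03763804, -0.02114342,  0.00518809]), 'gripper_width': 1.0046512454718088}
scene {'vertical_fov': 46.59096724318333, 'cx': 312.88402941290775, 'cy': 234.42115500531116, 'origin': array([1.51969692, 0.12738287, 0.96966271]), 'rotation': array([-0.278953  ,  0.58806664,  0.69027153, -0.31605073])}
top {'vertical_fov': 48.751069831542175, 'cx': 318.06812656309233, 'cy': 239.4880217179567, 'origin': array([ 0.37623536, -0.01207875,  1.30702215]), 'rotation': array([ 0.03575541, -0.70417457,  0.70819318, -0.03636135])}
wrist {'vertical_fov': 65.70646984690485, 'cx': 317.32383644621723, 'cy': 237.01686003912636, 'origin': array([ 0.22730857, -0.58612623,  0.3725399 ]), 'rotation': array([ 0.11427317,  0.78323869, -0.60465171, -0.0887418 ])}
```

View pics/top0.png

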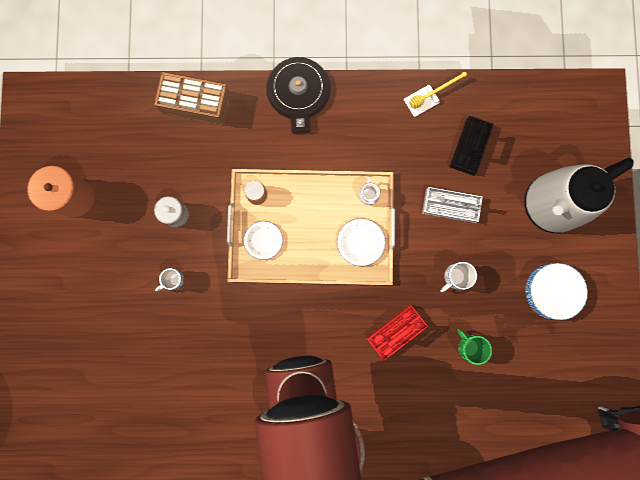

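View pics/scene0.png

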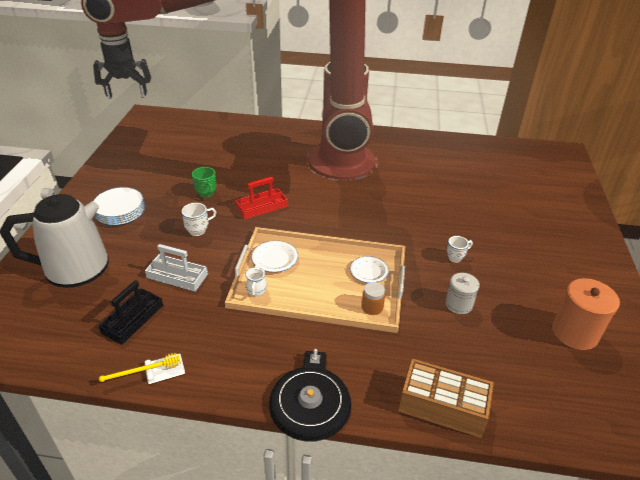

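View pics/wrist0.png

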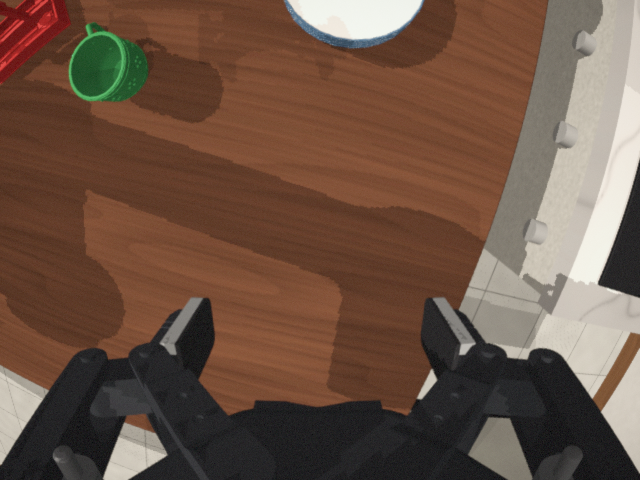

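```bash
cat > h.py <<'E'
import numpy as np, cv2
from scipy.spatial.transform import Rotation as R
def q2R(q): return R.from_quat([q[1],q[2],q[3],q[0]]).as_matrix()
def ray(ci,u,v,fish=False):
    f=240/np.tan(np.radians(ci['vertical_fov']/2))
    x=np.array([u-ci['cx'],v-ci['cy']],float)
    if fish:
        r=np.hypot(*x); t=r/f; d=np.array([*(x/max(r,1e-9)*np.sin(t)),np.cos(t)])
    else: d=np.array([x[0]/f,x[1]/f,1.])
    return q2R(ci['rotation'])@d
def plane(ci,u,v,z,fish=False):
    d=ray(ci,u,v,fish); o=np.array(ci['origin']); return o+d*(z-o[2])/d[2]
def proj(ci,p,fish=False):
    f=240/np.tan(np.radians(ci['vertical_fov']/2))
    c=q2R(ci['rotation']).T@(np.array(p)-ci['origin'])
    if fish:
        t=np.arctan2(np.hypot(c[0],c[1]),c[2]); k=f*t/np.hypot(c[0],c[1]); return ci['cx']+k*c[0],ci['cy']+k*c[1]
    return ci['cx']+f*c[0]/c[2],ci['cy']+f*c[1]/c[2]
E
python3 - <<'E'
import cv2,numpy as np
im=cv2.imread('pics/top0.png')
def crop(n,x,y,w,h,s): 
    return cv2.resize(im[y:y+h,x:x+w],None,fx=s,fy=s,interpolation=cv2.INTER_CUBIC)
cv2.imwrite('pics/c_tray.png',crop('',220,160,190,135,4))
a=crop('',410,170,90,130,4); b=crop('',130,180,80,130,4)
cv2.imwrite('pics/c_sides.png',np.hstack([b,a]))
E
```

```text
(no output)
```

View pics/c_tray.png

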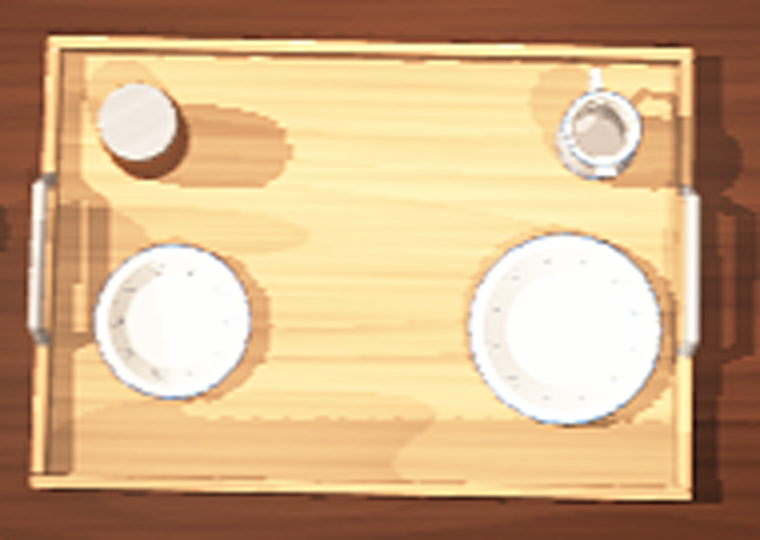

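View pics/c_sides.png

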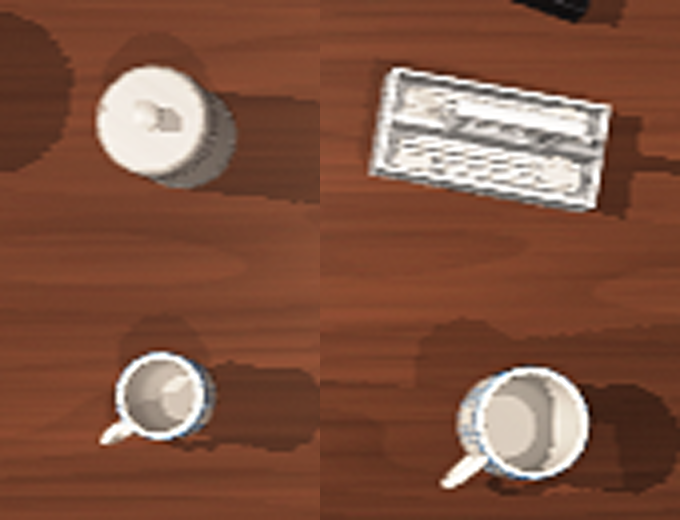

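```bash
cat > m0.py <<'E'
from h import *
from plant import *
ci=camera_info('top'); im=cv2.imread('pics/top0.png'); hsv=cv2.cvtColor(im,cv2.COLOR_BGR2HSV)
def blob(x,y,w,h,smax,vmin):
    m=((hsv[...,1]<smax)&(hsv[...,2]>vmin)).astype(np.uint8)
    k=np.zeros_like(m); k[y:y+h,x:x+w]=m[y:y+h,x:x+w]
    n,l,st,_=cv2.connectedComponentsWithStats(k); i=1+np.argmax(st[1:,4])
    c=max(cv2.findContours((l==i).astype(np.uint8),cv2.RETR_EXTERNAL,cv2.CHAIN_APPROX_NONE)[0],key=len)
    return c
W={}
for n,box,z,op in [('tea_s',(330,213,60,58),.020,0),('cof_s',(240,217,48,47),.017,0)]:
    for s in (60,80):
        c=blob(*box,s,150); e=cv2.fitEllipse(cv2.convexHull(c)); W[n]=plane(ci,*e[0],z)
        print(n,s,np.round(e[0],2),np.round(e[1],1),W[n].round(4), 'exp px',2*(.059 if n=='tea_s' else .048)*529.6/1.288)
d=W['cof_s']-W['tea_s']; print('sep',np.hypot(*d[:2]),'yaw',np.degrees(np.arctan2(-d[0],d[1])))
mid=(W['cof_s']+W['tea_s'])/2; print('mid',mid.round(4))
def cr(x0,y0,px,py): return (x0+(px+.5)/4-.5, y0+(py+.5)/4-.5)
# tin lid, cups by hand from crops
for n,p,z in [('tin lid',cr(130,180,153,121),.072),('cof cup rim',cr(130,180,161,396),.056),('tea cup rim',cr(410,170,533-320,423),.072),
   ('cof handle',cr(130,180,107,438),.04),('tea handle',cr(410,170,445-320,483),.05)]:
    print(n,np.round(p,2),plane(ci,*p,z).round(4))
P=[plane(ci,*cr(410,170,a-320,b),.026) for a,b in [(390,68),(611,105),(594,210),(371,175)]]
print('caddy',np.mean(P,0).round(4),[np.linalg.norm(P[i]-P[(i+1)%4]).round(4) for i in range(4)],
 'yaw',[np.degrees(np.arctan2(-(a-b)[0],(a-b)[1])).round(1) for a,b in [(P[0],P[1]),(P[3],P[2])]])
T=[plane(ci,*cr(220,160,a,b),.020) for a,b in [(50,37),(693,47),(691,499),(31,487)]]
print('tray',np.round(T,3).tolist(),np.mean(T,0).round(4))
E
python3 m0.py
python3 - <<'E'
import cv2,numpy as np
im=cv2.imread('pics/scene0.png')
c=lambda x,y,w,h:cv2.resize(im[y:y+h,x:x+w],None,fx=4,fy=4,interpolation=cv2.INTER_CUBIC)
cv2.imwrite('pics/s_a.png',np.hstack([c(435,225,60,95),c(140,190,85,95)]))
E
```

```text
tea_s 60 [360.64 241.77] [47.5 48.5] [ 0.5018 -0.1175  0.02  ] exp px 48.519254658385094
tea_s 80 [357.43 243.55] [47.1 58.2] [ 0.4975 -0.1096  0.02  ] exp px 48.519254658385094
cof_s 60 [262.49 239.95] [38.4 39.4] [0.508  0.1225 0.017 ] exp px 39.473291925465844
cof_s 80 [262.45 239.96] [38.7 39.5] [0.5079 0.1226 0.017 ] exp px 39.473291925465844
sep 0.23239094991489828 yaw -2.568519203079929
mid [0.5027 0.0065 0.0185]
tin lid [167.88 209.88] [0.5748 0.3401 0.072 ]
cof cup rim [169.88 278.62] [0.4136 0.3361 0.056 ]
tea cup rim [462.88 275.38] [ 0.4168 -0.3501  0.072 ]
cof handle [156.38 289.12] [0.3893 0.3722 0.04  ]
tea handle [440.88 290.38] [ 0.3824 -0.303   0.05  ]
caddy [ 0.5917 -0.3431  0.026 ] [np.float64(0.137), np.float64(0.0661), np.float64(0.1373), np.float64(0.0677)] yaw [np.float64(-10.0), np.float64(-9.4)]
tray [[0.685, 0.198, 0.02], [0.676, -0.2, 0.02], [0.398, -0.193, 0.02], [0.407, 0.207, 0.02]] [0.5416 0.0031 0.02  ]
```

View pics/s_a.png

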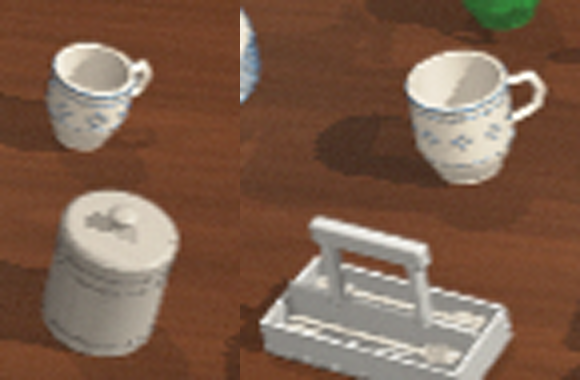

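```bash
python3 -m inch '0 0 0 0 0 -0.1215 0;0 0 0 0 0 -0.1215 0;0 0 0 0 0 -0.1215 0;0 0 0 0 0 -0.1215 0;0 0 0 0 0 -0.1215 0;0 0 0 0 0 -0.1215 0;0 0 0 0 0 -0.1215 0;0 0 0 0 0 -0.1215 0'
python3 -m inch '0 0 0 0 0 -0.1215 0;0 0 0 0 0 -0.1215 0;0 0 0 0 0 -0.1215 0;0 0 0 0 0 -0.1215 0;0 0 0 0 0 -0.1215 0;0 0 0 0 0 -0.1215 0;0 0 0 0 0 -0.1215 0;0 0 0 0 0 -0.1215 0'
cat > go.py <<'E'
# usage: go.py x y z [angle_deg]  -> remaining deltas in tool axes
import sys
from h import *
from plant import *
s=state(); Rm=q2R(s['tool_rot']); p=s['tool_pos']
t=np.array([float(a) for a in sys.argv[1:4]])
ang=np.degrees(np.arctan2(Rm[1,0],Rm[0,0]))
print('t',round(s['time'],2),'tcp',p.round(4),'ang',ang.round(2),'z-axis',Rm[:,2].round(4),'F',s['contact_force'].round(1),'w',round(s['gripper_width'],3))
d=Rm.T@(t-p); print('delta tool',d.round(4),'dist',np.linalg.norm(d).round(3))
if len(sys.argv)>4:
    a=float(sys.argv[4]); dz=-np.radians((a-ang+180)%360-180); print('rot z',dz.round(4))
    c,sn=np.cos(np.radians(a)),np.sin(np.radians(a))
    Rg=np.array([[c,sn,0],[sn,-c,0],[0,0,-1]])
    print('after rot delta',(Rg.T@(t-p)).round(4),'rotvec fix',R.from_matrix(Rm.T@Rg).as_rotvec().round(4))
E
python3 go.py 0.417 -0.350 0.2 36
```

```text
time: 0.82
tool_pos: [0.1575, -0.6045, 0.2073]
tool_rot: [-0.0, 0.986, -0.168, -0.0]
contact_force: [0.2, 0.7, -0.1]
gripper_width: 1.002
time: 1.48
tool_pos: [0.1575, -0.6045, 0.2073]
tool_rot: [-0.0, 0.95, 0.312, 0.0]
contact_force: [0.1, 0.7, 0.4]
gripper_width: 1.0
t 1.48 tcp [ 0.1575 -0.6045  0.2073] ang 36.33 z-axis [-2.e-04  9.e-04 -1.e+00] F [0.1 0.7 0.4] w 1.0
delta tool [ 0.3599 -0.0513  0.0075] dist 0.364
rot z 0.0057
after rot delta [ 0.3596 -0.0534  0.0073] rotvec fix [-0.0008 -0.0004  0.0057]
```

```bash
python3 -m inch '0.036 -0.0053 0 0 0 0 0;0.036 -0.0053 0 0 0 0 0;0.036 -0.0053 0 0 0 0 0;0.036 -0.0053 0 0 0 0 0;0.036 -0.0053 0 0 0 0 0;0.036 -0.0053 0 0 0 0 0;0.036 -0.0053 0 0 0 0 0;0.036 -0.0053 0 0 0 0 0;0.036 -0.0053 0 0 0 0 0;0.036 -0.0053 0 0 0 0 0'
python3 -m inch '0 0 0 0 0 0 0;0 0 0 0 0 0 0'
cat > w.py <<'E'
import sys,json
from h import *
from plant import *
n=sys.argv[1]; ci=camera_info('wrist'); s=state(); im=grab_frame('wrist'); cv2.imwrite(f'pics/{n}.png',im)
json.dump({k:(v.tolist() if hasattr(v,'tolist') else v) for k,v in ci.items()},open(f'pics/{n}.json','w'))
print('tcp',s['tool_pos'].round(4))
E
python3 w.py w1; python3 go.py 0.417 -0.350 0.2 36
```

```text
time: 2.32
tool_pos: [0.4186, -0.3488, 0.2075]
tool_rot: [-0.0, 0.951, 0.309, -0.0]
contact_force: [0.3, -1.1, -0.0]
gripper_width: 0.998
time: 2.48
tool_pos: [0.4185, -0.3491, 0.2075]
tool_rot: [-0.0, 0.951, 0.311, -0.0]
contact_force: [-0.1, -0.3, -0.0]
gripper_width: 0.999
tcp [ 0.4185 -0.3491  0.2075]
t 2.53 tcp [ 0.4177 -0.35    0.2075] ang 36.07 z-axis [-8.e-04 -0.e+00 -1.e+00] F [ 0.2 -0.4 -0.1] w 1.0
delta tool [-0.0006 -0.0005  0.0075] dist 0.008
rot z 0.0012
after rot delta [-0.0006 -0.0005  0.0075] rotvec fix [-0.0004  0.0006  0.0012]
```

View pics/w1.png

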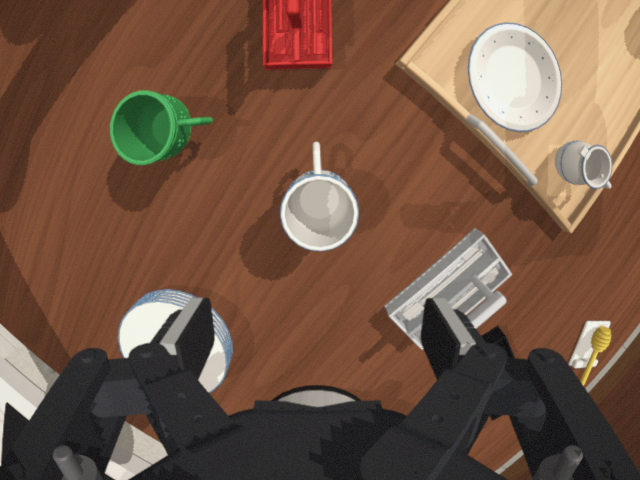

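```bash
cat > m1.py <<'E'
from h import *
import json
ci=json.load(open('pics/w1.json'))
pw=lambda u,v,z: plane(ci,u,v,z,True)
im=cv2.imread('pics/w1.png'); hsv=cv2.cvtColor(im,cv2.COLOR_BGR2HSV)
m=((hsv[...,1]<70)&(hsv[...,2]>110)).astype(np.uint8)
def fit(x,y,w,h,z,name,bri=None):
    k=np.zeros_like(m); k[y:y+h,x:x+w]=m[y:y+h,x:x+w]
    c=max(cv2.findContours(k,cv2.RETR_EXTERNAL,cv2.CHAIN_APPROX_NONE)[0],key=len)
    hu=cv2.convexHull(c)[:,0]
    P=np.array([pw(u,v,z)[:2] for u,v in c[:,0]])
    A=np.c_[2*P,np.ones(len(P))]; s=np.linalg.lstsq(A,(P**2).sum(1),rcond=None)[0]
    print(name,'circle',s[:2].round(4),'r',np.sqrt(s[2]+s[0]**2+s[1]**2).round(4))
fit(270,172,100,85,.072,'tea cup')
fit(460,15,110,120,.020,'tea saucer')
for n,u,v,z in [('rim c hand',319.5,211,.072),('rim left',281,212,.072),('rim right',358,211,.072),('rim bottom',320,250,.072),('handle',316,148,.05)]: print(n,pw(u,v,z).round(4))
E
python3 m1.py
python3 - <<'E'
import cv2
im=cv2.imread('pics/w1.png')
cv2.imwrite('pics/w1c.png',cv2.resize(im[130:270,240:400],None,fx=4,fy=4,interpolation=cv2.INTER_CUBIC))
cv2.imwrite('pics/w1d.png',cv2.resize(im[215:355,370:530],None,fx=4,fy=4,interpolation=cv2.INTER_CUBIC))
E
```

```text
tea cup circle [ 0.4164 -0.3448] r 0.0332
tea saucer circle [ 0.5011 -0.1143] r 0.0584
rim c hand [ 0.416  -0.3439  0.072 ]
rim left [ 0.3906 -0.3635  0.072 ]
rim right [ 0.4419 -0.3248  0.072 ]
rim bottom [ 0.4366 -0.3711  0.072 ]
handle [ 0.3835 -0.3045  0.05  ]
```

View pics/w1c.png

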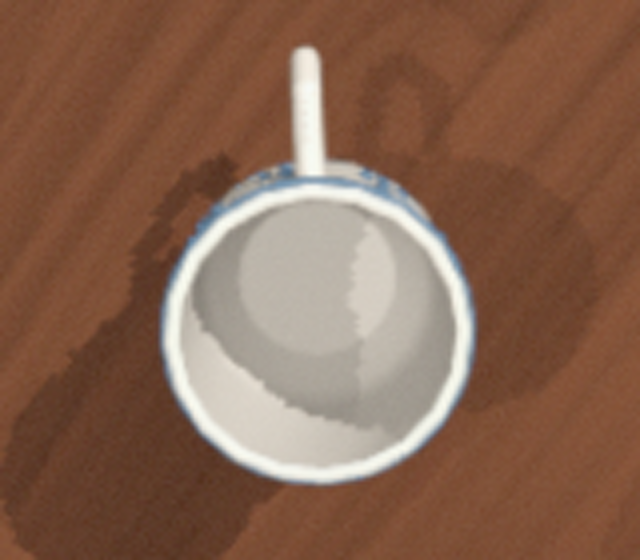

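```bash
python3 -m inch '0.0005 -0.002 0.034 0 0 0 0;0 0 0.034 0 0 0 0;0 0 0.034 0 0 0 0;0 0 0.03 0 0 0 0;0 0 0.02 0 0 0 0;0 0 0.015 0 0 0 0;0 0 0.01 0 0 0 0;0 0 0 0 0 0 0'
python3 w.py w2; python3 go.py 0.417 -0.348 0.03 36
```

```text
time: 3.2
tool_pos: [0.4146, -0.348, 0.028]
tool_rot: [-0.002, 0.951, 0.308, -0.001]
contact_force: [-0.3, 0.4, -0.3]
gripper_width: 0.999
tcp [ 0.4146 -0.348   0.028 ]
t 3.25 tcp [ 0.4157 -0.3488  0.0298] ang 35.89 z-axis [-0.0017  0.0016 -1.    ] F [ 0.4 -0.1  0.7] w 1.0
delta tool [ 0.0015  0.0002 -0.0002] dist 0.002
rot z -0.002
after rot delta [ 0.0015  0.0002 -0.0002] rotvec fix [-0.0022  0.0004 -0.002 ]
```

View pics/w2.png

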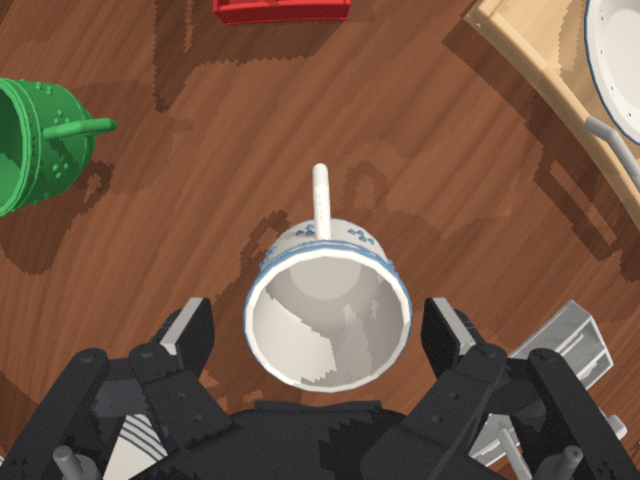

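```bash
python3 -m inch '0.003 0 0 0 0 0 0;0 0 0 0 0 0 0;0 0 0 0 0 0 0.5;0 0 0 0 0 0 0.6;0 0 0 0 0 0 0.6;0 0 0 0 0 0 0.6;0 0 0 0 0 0 0.6'
python3 w.py w3; python3 go.py 0.417 -0.348 0.03 36
```

```text
time: 3.83
tool_pos: [0.4205, -0.3481, 0.0328]
tool_rot: [0.002, 0.951, 0.309, 0.001]
contact_force: [-0.0, -0.4, 6.4]
gripper_width: 0.709
tcp [ 0.4205 -0.3481  0.0328]
t 3.88 tcp [ 0.4205 -0.3481  0.0328] ang 35.99 z-axis [ 0.0024 -0.0031 -1.    ] F [-0.  -1.4  6.1] w 0.714
delta tool [-0.0027 -0.0022  0.0028] dist 0.004
rot z -0.0002
after rot delta [-0.0027 -0.0022  0.0028] rotvec fix [ 0.0039 -0.0001 -0.0002]
```

View pics/w3.png

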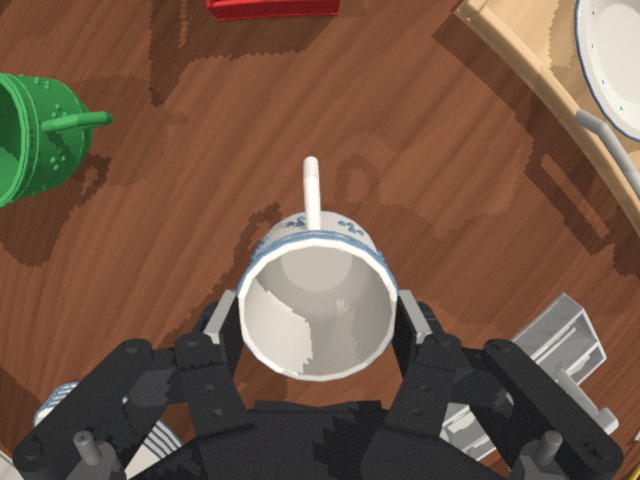

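```bash
python3 -m inch '0 0 0 0 0 0 0.6;0 0 0 0 0 0 0.6;0 0 -0.005 0 0 0 0.6;0 0 -0.005 0 0 0 0.6;0 0 -0.01 0 0 0 0.6;0 0 -0.01 0 0 0 0.6;0 0 0 0 0 0 0.6;0 0 0 0 0 0 0.6'
python3 w.py w4; python3 go.py 0.417 -0.348 0.03 36
```

```text
time: 4.55
tool_pos: [0.4199, -0.3473, 0.062]
tool_rot: [0.001, 0.951, 0.309, 0.0]
contact_force: [0.3, -1.6, -1.7]
gripper_width: 0.707
tcp [ 0.4199 -0.3473  0.062 ]
t 4.6 tcp [ 0.4195 -0.3468  0.0612] ang 35.98 z-axis [ 5.e-04 -5.e-04 -1.e+00] F [ 0.3 -0.4 -2.3] w 0.706
delta tool [-0.0027 -0.0005  0.0312] dist 0.031
rot z -0.0003
after rot delta [-0.0027 -0.0005  0.0312] rotvec fix [ 0.0007 -0.0001 -0.0003]
```

View pics/w4.png

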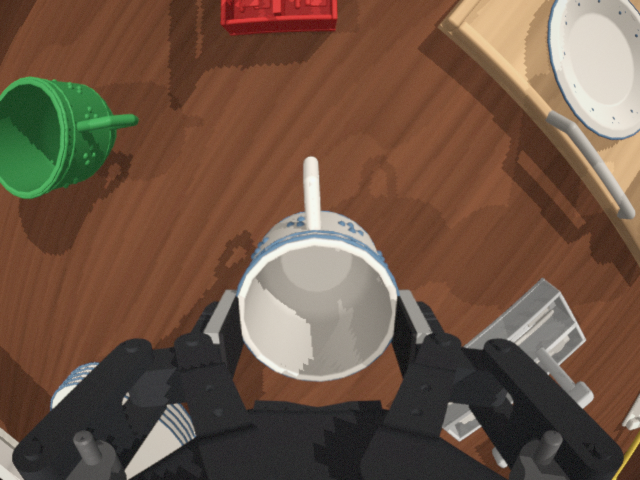

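```bash
python3 -m inch '0 0 -0.034 0 0 0 0.6;0 0 -0.034 0 0 0 0.6;0 0 0 0 0 0 0.6'; python3 go.py 0.504 -0.1165 0.13
```

```text
time: 4.85
tool_pos: [0.4223, -0.3498, 0.1359]
tool_rot: [0.005, 0.951, 0.309, 0.002]
contact_force: [1.6, -1.3, 0.5]
gripper_width: 0.714
t 4.85 tcp [ 0.4223 -0.3498  0.1359] ang 35.99 z-axis [ 0.0078 -0.0084 -0.9999] F [ 1.6 -1.3  0.5] w 0.714
delta tool [ 0.2032 -0.1408  0.0046] dist 0.247
```

```bash
python3 -m inch '0.0255 -0.0171 0 0 0 0 0.6;0.0255 -0.0171 0 0 0 0 0.6;0.0255 -0.0171 0 0 0 0 0.6;0.0255 -0.0171 0 0 0 0 0.6;0.0255 -0.0171 0 0 0 0 0.6;0.0255 -0.0171 0 0 0 0 0.6;0.0255 -0.0171 0 0 0 0 0.6;0.0255 -0.0171 0 0 0 0 0.6'; python3 -m inch '0 0 0.03 0 0 0 0.6;0 0 0.02 0 0 0 0.6;0 0 0 0 0 0 0.6;0 0 0 0 0 0 0.6'
python3 - <<'E'
import sys; sys.path.insert(0,'.')
from plant import *
import cv2
for n in ('scene','top'): cv2.imwrite(f'pics/{n}5.png',grab_frame(n))
E
python3 w.py w5;python3 go.py 0.504 -0.1165 0.13
```

```text
time: 5.52
tool_pos: [0.5039, -0.1145, 0.128]
tool_rot: [-0.0, 0.951, 0.309, -0.0]
contact_force: [0.1, -0.2, -0.6]
gripper_width: 0.71
time: 5.85
tool_pos: [0.5025, -0.1155, 0.0769]
tool_rot: [-0.001, 0.951, 0.309, -0.002]
contact_force: [0.5, -0.7, -1.2]
gripper_width: 0.71
tcp [ 0.5047 -0.1167  0.0798]
t 6.0 tcp [ 0.5051 -0.1169  0.0804] ang 35.94 z-axis [ 2.5e-03 -9.0e-04 -1.0e+00] F [-0.7  0.4 -1. ] w 0.71
delta tool [-0.0006 -0.0009 -0.0496] dist 0.05
```

View pics/w5.png

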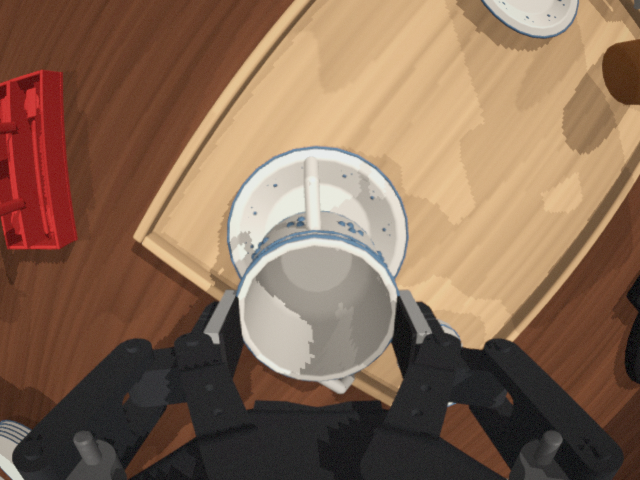

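View pics/scene5.png

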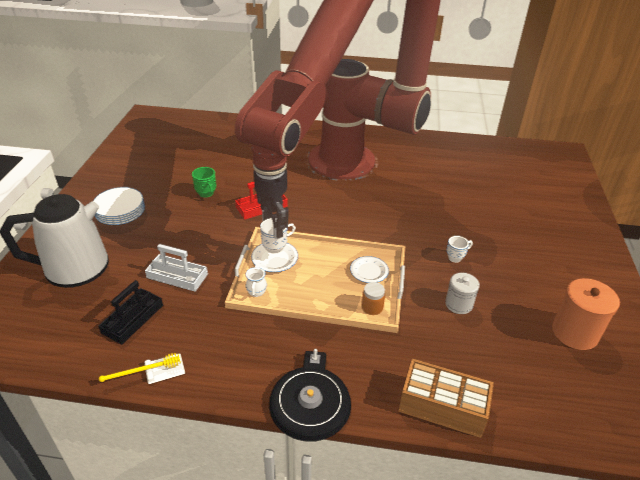

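View pics/top5.png

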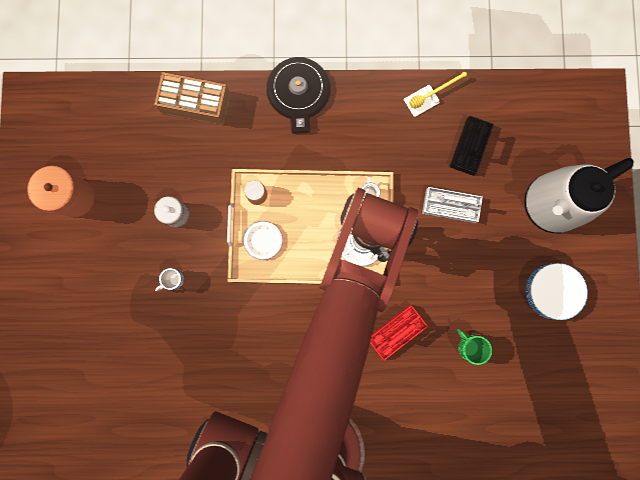

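```bash
cat > circ.py <<'E'
from h import *
def circ(pts,z,ci,fish,r=None):
    P=np.array([plane(ci,u,v,z,fish)[:2] for u,v in pts])
    A=np.c_[2*P,np.ones(len(P))]; s=np.linalg.lstsq(A,(P**2).sum(1),rcond=None)[0]
    rr=np.sqrt(s[2]+s[0]**2+s[1]**2)
    if r:
        from scipy.optimize import least_squares
        f=least_squares(lambda c:np.hypot(*(P-c).T)-r,s[:2]); return f.x.round(4),'rfree',rr.round(4),'rms',np.sqrt(np.mean(f.fun**2)).round(5)
    return s[:2].round(4),rr.round(4)
E
python3 - <<'E'
import cv2
im=cv2.imread('pics/w5.png')
cv2.imwrite('pics/w5c.png',cv2.resize(im[140:390,215:425],None,fx=2.4,fy=2.4,interpolation=cv2.INTER_CUBIC))
im=cv2.imread('pics/scene5.png')
cv2.imwrite('pics/scene5c.png',cv2.resize(im[205:285,235:315],None,fx=7,fy=7,interpolation=cv2.INTER_CUBIC))
E
```

```text
(no output)
```

View pics/w5c.png

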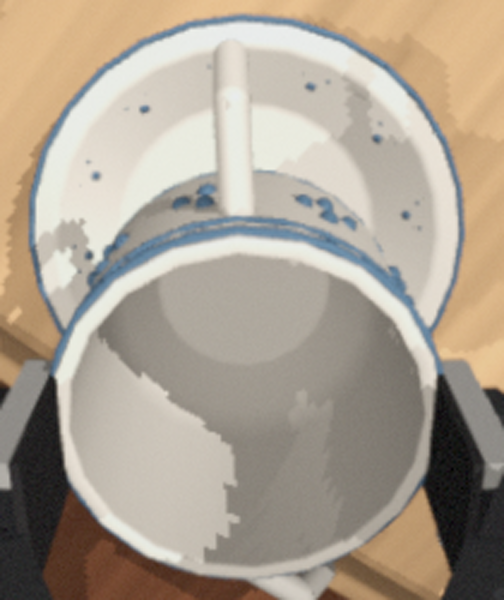

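View pics/scene5c.png

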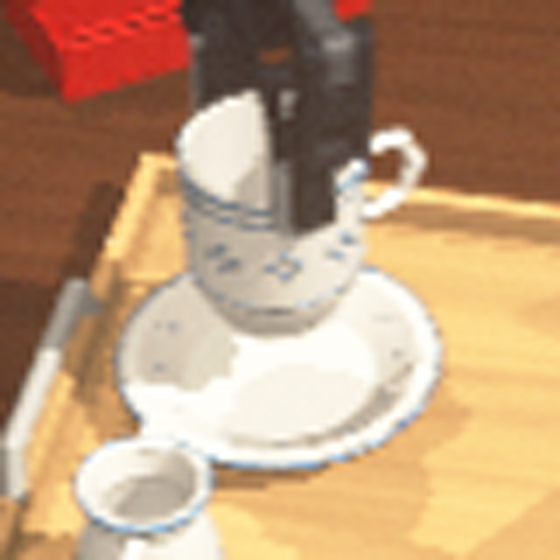

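Run:
```python
from circ import *
import json
from plant import *
ci=json.load(open('pics/w5.json'))
o=lambda L,s,x,y:[(x+(a+.5)/s-.5,y+(b+.5)/s-.5) for a,b in L]
rim=o([(62,410),(439,400),(95,302),(240,236),(245,577),(405,305),(105,520),(385,520)],2.4,215,140)
sau=o([(31,205),(462,215),(240,17),(80,80),(400,72),(45,285),(447,300)],2.4,215,140)
print('tcp from cam',ci['origin'])
print('w rim',circ(rim,.1195,ci,True,.032)); print('w saucer',circ(sau,.020,ci,True,.059))
cs=camera_info('scene')
s2=o([(119,350),(440,340),(130,405),(260,466),(400,430),(370,270),(165,280)],7,235,205)
f2=o([(228,312),(278,331),(330,312),(250,326),(305,327)],7,235,205)
print('s saucer',circ(s2,.020,cs,False,.059)); print('s foot',circ(f2,.0476,cs,False,.022))
r2=o([(179,150),(183,175),(210,107),(250,89),(200,200)],7,235,205)
print('s rim',circ(r2,.1195,cs,False,.032))
```

```text
tcp from cam [0.4610737478987264, -0.057643678630945494, 0.24558124514389693]
w rim (array([ 0.5023, -0.1138]), 'rfree', np.float64(0.0311), 'rms', np.float64(0.001))
w saucer (array([ 0.5017, -0.1132]), 'rfree', np.float64(0.058), 'rms', np.float64(0.00117))
s saucer (array([ 0.502 , -0.1155]), 'rfree', np.float64(0.0583), 'rms', np.float64(0.00119))
s foot (array([ 0.4973, -0.1149]), 'rfree', np.float64(0.0213), 'rms', np.float64(0.00019))
s rim (array([ 0.5064, -0.1152]), 'rfree', np.float64(0.0395), 'rms', np.float64(0.00178))
```

```bash
python3 -m inch '-0.0005 0.0 0.012 0 0 0 0.6;0 0 0.01 0 0 0 0.6;0 0 0.005 0 0 0 0.6;0 0 0.003 0 0 0 0.6;0 0 0 0 0 0 0.6;0 0 0 0 0 0 0.6'; python3 -m inch '0 0 0.003 0 0 0 0.6;0 0 0 0 0 0 0.6;0 0 0 0 0 0 0.6'; python3 go.py 0.5045 -0.1165 0.0438
```

```text
time: 6.5
tool_pos: [0.5035, -0.1164, 0.0485]
tool_rot: [-0.0, 0.951, 0.309, -0.0]
contact_force: [0.1, -0.2, -1.6]
gripper_width: 0.709
time: 6.75
tool_pos: [0.5037, -0.1165, 0.0459]
tool_rot: [0.0, 0.951, 0.309, 0.0]
contact_force: [-0.2, -0.2, -1.5]
gripper_width: 0.708
t 6.75 tcp [ 0.5037 -0.1165  0.0459] ang 35.98 z-axis [ 1.e-04 -0.e+00 -1.e+00] F [-0.2 -0.2 -1.5] w 0.708
delta tool [0.0006 0.0005 0.0021] dist 0.002
```

```bash
python3 -m inch '0 0 0.0015 0 0 0 0.6;0 0 0 0 0 0 0.6;0 0 0 0 0 0 0.6'; python3 -m inch '0 0 0.001 0 0 0 0.6;0 0 0 0 0 0 0.6;0 0 0 0 0 0 0.6'
```

```text
time: 7.0
tool_pos: [0.5037, -0.1165, 0.0443]
tool_rot: [0.0, 0.951, 0.309, 0.0]
contact_force: [0.2, 0.0, -2.0]
gripper_width: 0.71
time: 7.25
tool_pos: [0.504, -0.1166, 0.0438]
tool_rot: [0.0, 0.951, 0.309, 0.0]
contact_force: [-1.1, -0.4, 0.2]
gripper_width: 0.71
```

```bash
python3 -m inch '0 0 0.0005 0 0 0 0.6;0 0 0 0 0 0 0.25;0 0 0 0 0 0 0.15;0 0 0 0 0 0 0.05;0 0 0 0 0 0 0;0 0 0 0 0 0 0;0 0 0 0 0 0 0'; python3 w.py w6
```

```text
time: 7.83
tool_pos: [0.5036, -0.1164, 0.0427]
tool_rot: [-0.0, 0.951, 0.309, -0.0]
contact_force: [1.0, -0.1, -0.1]
gripper_width: 0.999
tcp [ 0.5036 -0.1164  0.0427]
```

View pics/w6.png

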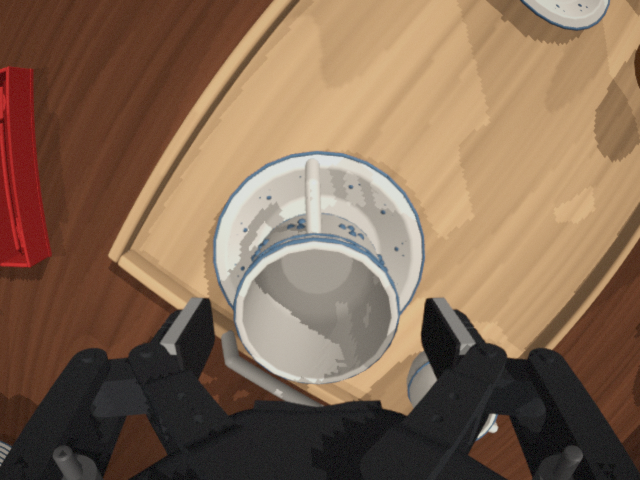

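```bash
python3 -m inch '0 0 -0.02 0 0 0 0;0 0 -0.03 0 0 0 0;0 0 -0.035 0 0 0 0;0 0 -0.035 0 0 0 0;0 0 -0.035 0 0 0 0;0.0163 -0.0352 0 0 0 0 0;0.0163 -0.0352 0 0 0 0 0;0.0163 -0.0352 0 0 0 0 0;0.0163 -0.0352 0 0 0 0 0;0.0163 -0.0352 0 0 0 0 0'
python3 -m inch '0.0163 -0.0352 0 0 0 0 0;0.0163 -0.0352 0 0 0 0 0;0.0163 -0.0352 0 0 0 0 0;0.0163 -0.0352 0 0 0 0 0;0.0163 -0.0352 0 0 0 0 0;0.0163 -0.0352 0 0 0 0 0;0.0163 -0.0352 0 0 0 0 0;0 0 0 0 0 0 0;0 0 0 0 0 0 0;0 0 0 0 0 0 0'
python3 w.py w7; python3 go.py .4136 .340 .19 34
python3 - <<'E'
from plant import *
import cv2
im=grab_frame('top'); cv2.imwrite('pics/top7.png',im)
cv2.imwrite('pics/top7c.png',cv2.resize(im[210:275,325:400],None,fx=8,fy=8,interpolation=cv2.INTER_CUBIC))
im=grab_frame('scene'); cv2.imwrite('pics/scene7.png',im)
E
```

```text
time: 8.72
tool_pos: [0.4656, 0.0753, 0.198]
tool_rot: [0.0, 0.951, 0.309, 0.0]
contact_force: [0.9, 0.4, -0.3]
gripper_width: 1.002
time: 9.55
tool_pos: [0.4136, 0.3401, 0.1975]
tool_rot: [0.0, 0.951, 0.309, -0.0]
contact_force: [-0.0, -1.0, -0.1]
gripper_width: 1.002
tcp [0.4136 0.3401 0.1975]
t 9.6 tcp [0.4139 0.3396 0.1976] ang 35.94 z-axis [-1.e-04 -5.e-04 -1.e+00] F [-0.3 -0.3 -0.2] w 1.002
delta tool [ 0.     -0.0005  0.0076] dist 0.008
rot z 0.0339
after rot delta [-0.     -0.0005  0.0076] rotvec fix [0.0003 0.0004 0.0339]
```

View pics/w7.png

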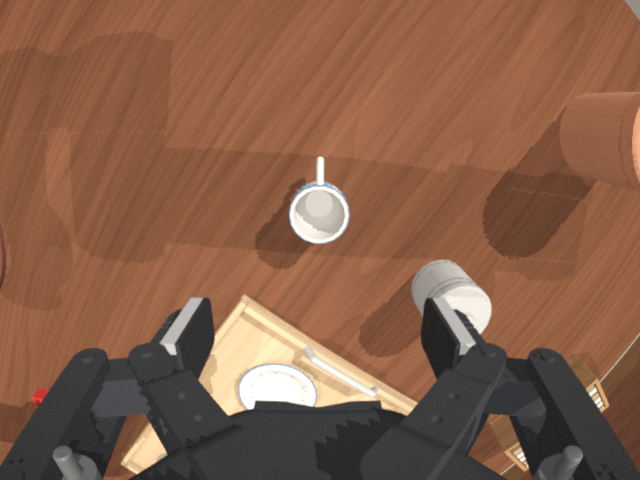

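View pics/top7c.png

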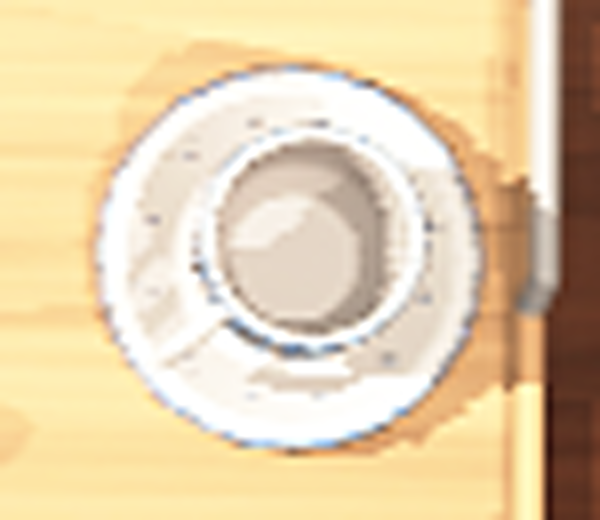

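Run:
```python
from circ import *
from plant import *
import json
ct=camera_info('top')
o=lambda L,s,x,y:[(x+(a+.5)/s-.5,y+(b+.5)/s-.5) for a,b in L]
print('cup rim',plane(ct,*o([(313,238)],8,325,210)[0],.083),'saucer',plane(ct,*o([(290.5,258)],8,325,210)[0],.020))
ci=json.load(open('pics/w7.json'))
print('coffee',circ([(289.5,213),(349.5,213),(319.5,243)],.056,ci,True,.025), plane(ci,319.5,213.3,.056,True))
print('cof saucer w',plane(ci,278,389,.017,True))
```

```text
cup rim [ 0.50136732 -0.11946983  0.083     ] saucer [ 0.50171113 -0.11804124  0.02      ]
coffee (array([0.414 , 0.3414]), 'rfree', np.float64(0.0255), 'rms', np.float64(0.00045)) [0.41321708 0.34249836 0.056     ]
cof saucer w [0.50435402 0.13464999 0.017     ]
```

```bash
python3 -m inch '0.001 -0.001 0.034 0 0 0 0;0 0 0.034 0 0 0 0;0 0 0.034 0 0 0 0;0 0 0.03 0 0 0 0;0 0 0.02 0 0 0 0;0 0 0.012 0 0 0 0;0 0 0.005 0 0 0 0;0 0 0 0 0 0 0;0 0 0 0 0 0 0'
python3 w.py w8; python3 go.py .414 .3415 .028 36
```

```text
time: 10.45
tool_pos: [0.4152, 0.3419, 0.0302]
tool_rot: [-0.0, 0.951, 0.309, 0.001]
contact_force: [0.7, -0.8, -0.9]
gripper_width: 1.0
tcp [0.4152 0.3419 0.0302]
t 10.5 tcp [0.4155 0.3423 0.0307] ang 35.96 z-axis [ 0.0028  0.0017 -1.    ] F [ 0.5 -1.5 -0.4] w 1.003
delta tool [-0.0017 -0.0002  0.0027] dist 0.003
rot z -0.0008
after rot delta [-0.0016 -0.0002  0.0027] rotvec fix [ 0.0002 -0.0033 -0.0008]
```

View pics/w8.png

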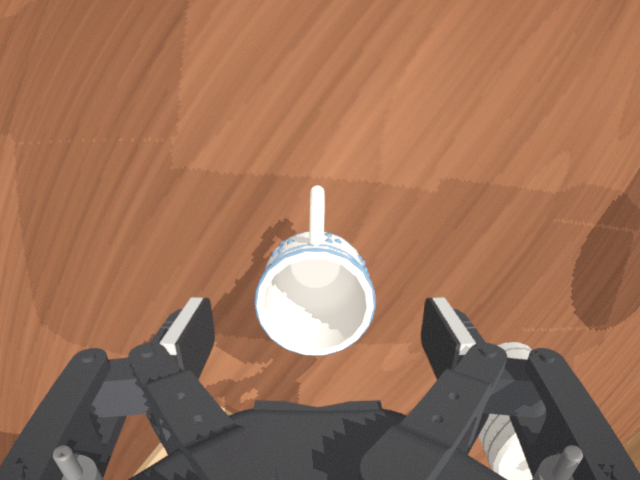

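```bash
python3 -m inch '-0.001 0 0 0 0 0 0.3;0 0 0 0 0 0 0.6;0 0 0 0 0 0 0.7;0 0 0 0 0 0 0.7;0 0 0 0 0 0 0.7;0 0 0 0 0 0 0.7;0 0 0 0 0 0 0.7;0 0 0 0 0 0 0.7'
python3 go.py .414 .3415 .028 36
python3 -m inch '0 0 -0.005 0 0 0 0.7;0 0 -0.01 0 0 0 0.7;0 0 -0.02 0 0 0 0.7;0 0 -0.02 0 0 0 0.7;0 0 -0.02 0 0 0 0.7;0 0 -0.02 0 0 0 0.7;0 0 0 0 0 0 0.7;0 0 0 0 0 0 0.7;0 0 0 0 0 0 0.7'
python3 w.py w9; python3 go.py .508 .1265 .125 36
```

```text
time: 11.17
tool_pos: [0.4138, 0.3414, 0.0357]
tool_rot: [0.001, 0.951, 0.309, -0.001]
contact_force: [-14.7, -10.7, 36.8]
gripper_width: 0.3
t 11.17 tcp [0.4138 0.3414 0.0357] ang 36.03 z-axis [-0.0016 -0.0019 -1.    ] F [-14.7 -10.7  36.8] w 0.3
delta tool [0.0002 0.0001 0.0077] dist 0.008
rot z 0.0005
after rot delta [0.0002 0.0001 0.0077] rotvec fix [0.0006 0.0024 0.0005]
time: 11.92
tool_pos: [0.4126, 0.3408, 0.1228]
tool_rot: [0.0, 0.951, 0.309, -0.001]
contact_force: [-0.5, 0.1, -0.7]
gripper_width: 0.302
tcp [0.4126 0.3408 0.1228]
t 11.97 tcp [0.4123 0.3405 0.1222] ang 35.98 z-axis [-0.0022 -0.0013 -1.    ] F [-0.5  0.8 -0.1] w 0.302
delta tool [-0.0483  0.2294 -0.0027] dist 0.234
rot z -0.0003
after rot delta [-0.0484  0.2294 -0.0028] rotvec fix [-0.0002  0.0025 -0.0003]
```

View pics/w9.png

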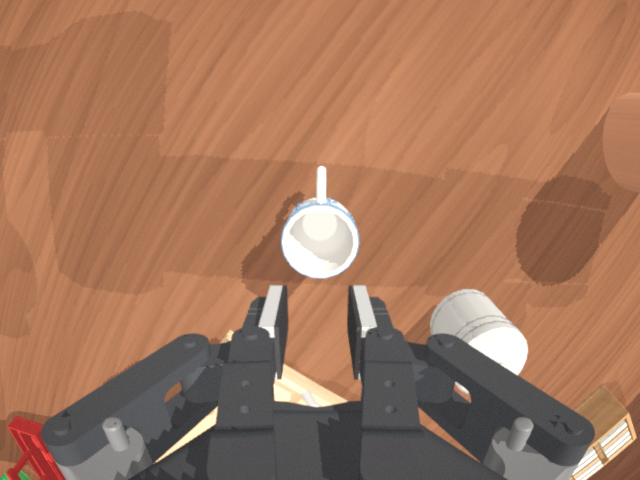

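```bash
python3 - <<'E'
from circ import *
from plant import *
import json
ci=json.load(open('pics/w9.json'))
print('coffee now',plane(ci,320,238.5,.056,True))
ci=json.load(open('pics/w8.json'))
print('coffee w8',plane(ci,315.5,300,.056,True),circ([(256,300),(375,300),(315.5,353),(315.5,248)],.056,ci,True,.025))
ci=json.load(open('pics/w4.json'))
print('tea w4',plane(ci,318,307,.062+.0392,True))
for n in('w4','w8'):
  ci=json.load(open(f'pics/{n}.json'))
  s={'w4':(.4199,-.3473,.062),'w8':(.4152,.3419,.0302)}[n]
  for dz in (0,.01,.02,.03): print(n,dz,[round(float(a)) for a in proj(ci,(s[0],s[1],s[2]+dz),True)])
E
python3 - <<'E'
import cv2
from plant import *
im=grab_frame('scene'); cv2.imwrite('pics/scene9.png',im)
cv2.imwrite('pics/scene9c.png',cv2.resize(im[215:285,420:500],None,fx=7,fy=7,interpolation=cv2.INTER_CUBIC))
E
```

```text
coffee now [0.41197456 0.34344457 0.056     ]
coffee w8 [0.4118555  0.34417025 0.056     ] (array([0.413 , 0.3426]), 'rfree', np.float64(0.0251), 'rms', np.float64(0.00014))
tea w4 [ 0.41531921 -0.34140915  0.1012    ]
w4 0 [318, 283]
w4 0.01 [318, 292]
w4 0.02 [318, 302]
w4 0.03 [319, 313]
w8 0 [319, 283]
w8 0.01 [319, 292]
w8 0.02 [319, 302]
w8 0.03 [319, 313]
```

View pics/scene9c.png

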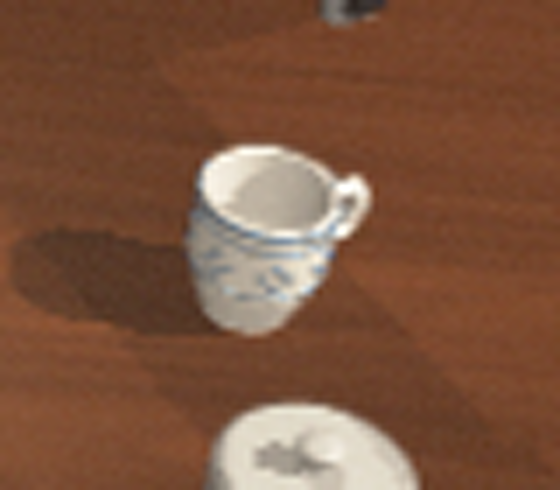

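Run:
```python
from circ import *
import json
def T(p,ang):
    c,s=np.cos(np.radians(ang)),np.sin(np.radians(ang)); return np.array([[c,s,0],[s,-c,0],[0,0,-1]])
for n,p,hw in (('w8',(.4155,.3423,.0307),.0425),('w9',(.4125,.3406,.1225),.0128),('w4',(.4197,-.347,.0616),.032)):
  ci=json.load(open(f'pics/{n}.json')); Rm=T(p,36)
  for h in (0,.005,.01,.015,.02,.03,.04): print(n,h,[[round(float(a)) for a in proj(ci,np.array(p)+Rm@np.array([sx*hw,-.011,-h]),True)] for sx in(-1,1)])
```

```text
w8 0 [[232, 262], [407, 262]]
w8 0.005 [[229, 266], [410, 266]]
w8 0.01 [[227, 270], [412, 269]]
w8 0.015 [[224, 274], [415, 274]]
w8 0.02 [[222, 278], [417, 278]]
w8 0.03 [[216, 288], [423, 287]]
w8 0.04 [[210, 298], [430, 298]]
w9 0 [[291, 262], [345, 262]]
w9 0.005 [[291, 266], [346, 266]]
w9 0.01 [[290, 270], [346, 270]]
w9 0.015 [[289, 274], [347, 274]]
w9 0.02 [[288, 278], [348, 279]]
w9 0.03 [[286, 288], [350, 288]]
w9 0.04 [[284, 299], [352, 299]]
w4 0 [[252, 261], [385, 261]]
w4 0.005 [[250, 265], [387, 265]]
w4 0.01 [[248, 269], [388, 269]]
w4 0.015 [[247, 273], [390, 273]]
w4 0.02 [[244, 277], [393, 277]]
w4 0.03 [[240, 287], [397, 287]]
w4 0.04 [[235, 297], [402, 297]]
```

Run:
```python
from circ import *
from plant import *
cs=camera_info('scene')
for r in (.034,.040,.044):
  for h in (0,.01,.02,.03): print(r,h,np.round(proj(cs,(.5049+r*.809,-.1168+r*.588,.0804+h)),1))
im=cv2.imread('pics/scene9.png'); cv2.imwrite('pics/scene9d.png',cv2.resize(im[130:280,400:520],None,fx=4,fy=4,interpolation=cv2.INTER_CUBIC))
print(state()['gripper_width'])
for h in (0,.01,.02,.03): print(h,np.round(proj(cs,(.4125+.015*.809,.3406+.015*.588,.1225+h)),1),np.round(proj(cs,(.4125-.015*.809,.3406-.015*.588,.1225+h)),1))
```

```text
0.034 0 [278.6 246. ]
0.034 0.01 [278.5 242.9]
0.034 0.02 [278.4 239.7]
0.034 0.03 [278.3 236.5]
0.04 0 [279.7 247.5]
0.04 0.01 [279.6 244.4]
0.04 0.02 [279.4 241.2]
0.04 0.03 [279.3 238. ]
0.044 0 [280.4 248.5]
0.044 0.01 [280.3 245.3]
0.044 0.02 [280.1 242.2]
0.044 0.03 [280. 239.]
0.2994426242825107
0 [467.8 224.4] [459.9 217.5]
0.01 [468.6 221.2] [460.6 214.3]
0.02 [469.4 217.9] [461.4 211.1]
0.03 [470.2 214.7] [462.2 207.8]
```

View pics/scene9d.png

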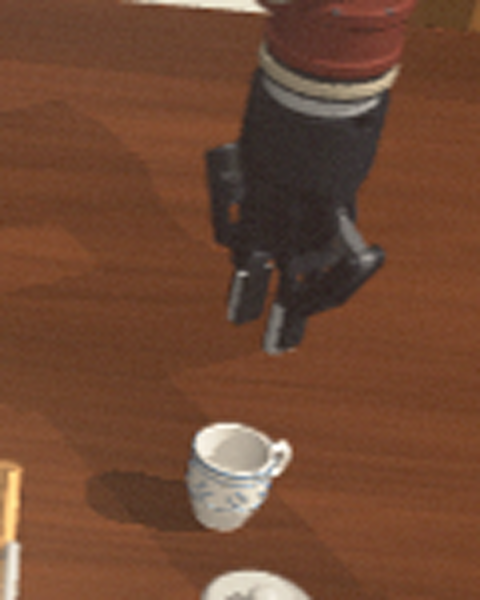

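```bash
python3 -m inch '0.001 -0.001 0 0 0 0 0;0 0 0 0 0 0 0;0 0 0 0 0 0 0;0 0 0 0 0 0 0;0 0 0.015 0 0 0 0;0 0 0.015 0 0 0 0;0 0 0 0 0 0 0'
python3 -m inch '0 0 0.02 0 0 0 0;0 0 0.02 0 0 0 0;0 0 0.02 0 0 0 0;0 0 0.012 0 0 0 0;0 0 0.006 0 0 0 0;0 0 0.004 0 0 0 0;0 0 0 0 0 0 0;0 0 0 0 0 0 0'
python3 w.py w10; python3 go.py .413 .342 .010 36
```

```text
time: 12.6
tool_pos: [0.4115, 0.3412, 0.0906]
tool_rot: [0.001, 0.951, 0.309, -0.003]
contact_force: [0.4, -0.6, -0.6]
gripper_width: 1.001
time: 13.27
tool_pos: [0.4141, 0.3429, 0.0128]
tool_rot: [-0.0, 0.951, 0.309, 0.001]
contact_force: [-0.6, 0.5, -0.7]
gripper_width: 0.998
tcp [0.4141 0.3429 0.0128]
t 13.32 tcp [0.4143 0.343  0.0131] ang 35.98 z-axis [ 0.0017  0.0011 -1.    ] F [ 0.2 -0.  -0.4] w 0.997
delta tool [-0.0016  0.0001  0.0031] dist 0.003
rot z -0.0003
after rot delta [-0.0016  0.0001  0.0031] rotvec fix [ 0.0001 -0.0021 -0.0003]
```

View pics/w10.png

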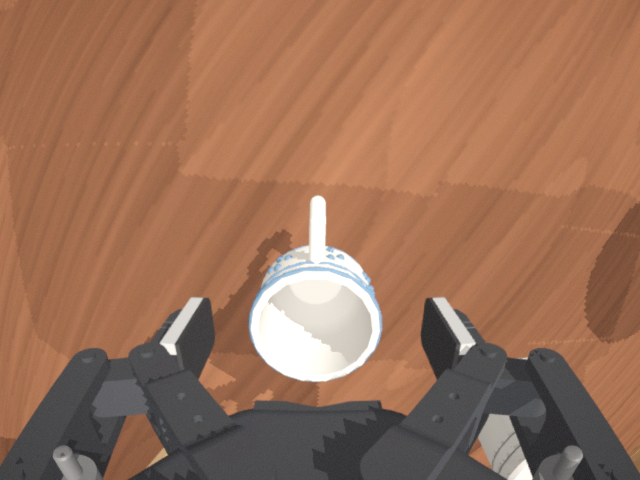

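```bash
python3 -m inch '-0.001 0 0.001 0 0 0 0.2;0 0 0 0 0 0 0.35;0 0 0 0 0 0 0.6;0 0 0 0 0 0 0.6;0 0 0 0 0 0 0.6;0 0 0 0 0 0 0.6;0 0 0 0 0 0 0.6;0 0 0 0 0 0 0.6'
python3 go.py .413 .342 .010 36
```

```text
time: 13.98
tool_pos: [0.4133, 0.3423, 0.0117]
tool_rot: [-0.0, 0.951, 0.309, 0.001]
contact_force: [0.4, -0.5, 5.5]
gripper_width: 0.556
t 13.98 tcp [0.4133 0.3423 0.0117] ang 35.98 z-axis [ 1.4e-03  9.0e-04 -1.0e+00] F [ 0.4 -0.5  5.5] w 0.556
delta tool [-0.0005  0.0001  0.0017] dist 0.002
rot z -0.0003
after rot delta [-0.0005  0.0001  0.0017] rotvec fix [ 0.0001 -0.0017 -0.0003]
```

```bash
python3 -m inch '0 0 -0.005 0 0 0 0.6;0 0 -0.01 0 0 0 0.6;0 0 -0.025 0 0 0 0.6;0 0 -0.03 0 0 0 0.6;0 0 -0.02 0 0 0 0.6;0 0 0 0 0 0 0.6;0 0 0 0 0 0 0.6'
python3 -m inch '-0.0031 0.0143 0 0 0 0 0.6;-0.0062 0.0286 0 0 0 0 0.6;-0.0062 0.0286 0 0 0 0 0.6;-0.0062 0.0286 0 0 0 0 0.6;-0.0062 0.0286 0 0 0 0 0.6;-0.0062 0.0286 0 0 0 0 0.6;-0.0062 0.0286 0 0 0 0 0.6;-0.0062 0.0286 0 0 0 0 0.6;-0.0031 0.0143 0 0 0 0 0.6;0 0 0 0 0 0 0.6'
python3 -m inch '0 0 0.02 0 0 0 0.6;0 0 0.02 0 0 0 0.6;0 0 0 0 0 0 0.6;0 0 0 0 0 0 0.6'
python3 w.py w11; python3 go.py .508 .128 .023 36
python3 - <<'E'
import cv2
from plant import *
im=cv2.imread('pics/w11.png')
cv2.imwrite('pics/w11c.png',cv2.resize(im[140:390,215:425],None,fx=2.4,fy=2.4,interpolation=cv2.INTER_CUBIC))
im=grab_frame('scene'); cv2.imwrite('pics/scene11.png',im)
cv2.imwrite('pics/scene11c.png',cv2.resize(im[215:295,330:410],None,fx=7,fy=7,interpolation=cv2.INTER_CUBIC))
E
```

```text
time: 14.57
tool_pos: [0.4131, 0.3422, 0.1021]
tool_rot: [-0.0, 0.951, 0.309, 0.001]
contact_force: [-0.1, 0.8, -1.1]
gripper_width: 0.552
time: 15.4
tool_pos: [0.5062, 0.1248, 0.0984]
tool_rot: [-0.0, 0.952, 0.307, -0.002]
contact_force: [0.0, 0.2, -1.2]
gripper_width: 0.555
time: 15.73
tool_pos: [0.5042, 0.1279, 0.0581]
tool_rot: [-0.001, 0.951, 0.309, -0.003]
contact_force: [0.6, 0.2, -0.5]
gripper_width: 0.552
tcp [0.5042 0.1279 0.0581]
t 15.78 tcp [0.5057 0.1281 0.0598] ang 36.02 z-axis [-2.7e-03 -1.0e-04 -1.0e+00] F [ 0.3 -0.3 -1.3] w 0.556
delta tool [0.0019 0.0015 0.0368] dist 0.037
rot z 0.0004
after rot delta [0.0018 0.0014 0.0368] rotvec fix [-0.0015  0.0022  0.0004]
```

View pics/w11c.png

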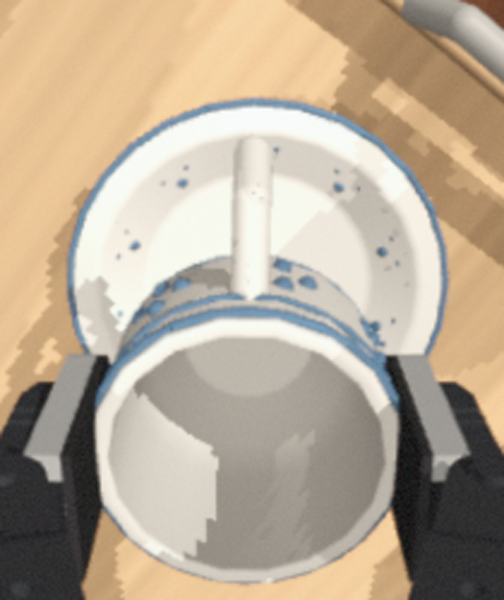

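View pics/scene11c.png

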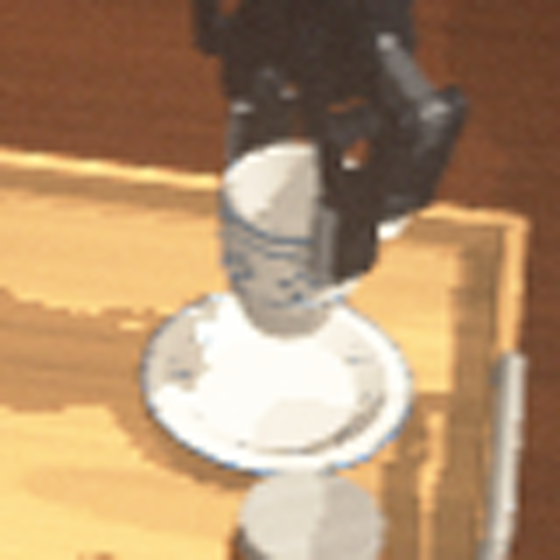

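```bash
python3 - <<'E'
from circ import *
import json
from plant import *
ci=json.load(open('pics/w11.json')); print(ci['origin'])
o=lambda L,s,x,y:[(x+(a+.5)/s-.5,y+(b+.5)/s-.5) for a,b in L]
rim=o([(97,450),(398,450),(247,319),(247,582),(130,370),(365,370),(125,540),(370,540)],2.4,215,140)
sau=o([(69,265),(448,265),(258,98),(120,160),(395,160),(80,330),(437,345)],2.4,215,140)
a=circ(rim,.103,ci,True,.025); b=circ(sau,.017,ci,True,.048); print('rim',a,'saucer',b, 'off',a[0]-b[0])
d=b[0]-a[0]; print('tool corr',d@[.809,.588],d@[.588,-.809])
cs=camera_info('scene')
s2=o([(143,380),(412,390),(290,472),(180,440),(385,435),(200,305),(370,315)],7,330,215)
print('s saucer',circ(s2,.017,cs,False,.048)); 
f2=o([(245,315),(285,339),(330,322),(260,330),(310,334)],7,330,215)
print('s foot',circ(f2,.047,cs,False,.016))
E
python3 go.py .508 .128 .023 36
```

```text
[0.4617267189113472, 0.18693800724856066, 0.22419843144945625]
rim (array([0.5049, 0.1268]), 'rfree', np.float64(0.0245), 'rms', np.float64(0.00082)) saucer (array([0.5087, 0.1259]), 'rfree', np.float64(0.0474), 'rms', np.float64(0.00073)) off [-0.0038  0.0009]
tool corr 0.0025450000000000303 0.002962500000000002
s saucer (array([0.5069, 0.1248]), 'rfree', np.float64(0.0472), 'rms', np.float64(0.00156))
s foot (array([0.5026, 0.1258]), 'rfree', np.float64(0.0157), 'rms', np.float64(0.00041))
t 15.83 tcp [0.5067 0.1281 0.061 ] ang 36.02 z-axis [-3.e-04  1.e-04 -1.e+00] F [-0.7  0.1  0.2] w 0.556
delta tool [0.001  0.0009 0.038 ] dist 0.038
rot z 0.0004
after rot delta [0.001  0.0009 0.038 ] rotvec fix [-0.0003  0.0001  0.0004]
```

```bash
python3 -m inch '0.0005 0.0015 0.012 0 0 0 0.6;0 0 0.012 0 0 0 0.6;0 0 0.006 0 0 0 0.6;0 0 0.003 0 0 0 0.6;0 0 0 0 0 0 0.6;0 0 0 0 0 0 0.6;0 0 0 0 0 0 0.6'; python3 -m inch '0 0 0.002 0 0 0 0.6;0 0 0 0 0 0 0.6;0 0 0 0 0 0 0.6'
```

```text
time: 16.42
tool_pos: [0.5085, 0.1267, 0.0282]
tool_rot: [0.0, 0.951, 0.309, 0.0]
contact_force: [0.4, 0.2, -0.7]
gripper_width: 0.553
time: 16.67
tool_pos: [0.5083, 0.1267, 0.026]
tool_rot: [0.0, 0.951, 0.309, 0.0]
contact_force: [-0.3, -0.0, -1.0]
gripper_width: 0.551
```

```bash
python3 -m inch '0 0 0.0015 0 0 0 0.6;0 0 0 0 0 0 0.6;0 0 0 0 0 0 0.6'; python3 -m inch '0 0 0.001 0 0 0 0.6;0 0 0 0 0 0 0.6;0 0 0 0 0 0 0.6';  python3 -m inch '0 0 0.001 0 0 0 0.6;0 0 0 0 0 0 0.6;0 0 0 0 0 0 0.6'
```

```text
time: 16.92
tool_pos: [0.5081, 0.1267, 0.0242]
tool_rot: [-0.0, 0.951, 0.309, -0.0]
contact_force: [-0.1, 0.2, -0.4]
gripper_width: 0.551
time: 17.17
tool_pos: [0.5081, 0.1267, 0.0232]
tool_rot: [-0.0, 0.951, 0.309, -0.0]
contact_force: [0.1, 0.6, -0.1]
gripper_width: 0.553
time: 17.42
tool_pos: [0.5084, 0.1267, 0.0227]
tool_rot: [0.0, 0.951, 0.309, 0.0]
contact_force: [-0.2, -0.2, 3.3]
gripper_width: 0.553
```

```bash
python3 -m inch '0 0 0 0 0 0 0.4;0 0 0 0 0 0 0.2;0 0 0 0 0 0 0;0 0 0 0 0 0 0;0 0 0 0 0 0 0;0 0 -0.02 0 0 0 0;0 0 -0.03 0 0 0 0;0 0 -0.04 0 0 0 0;0 0 -0.04 0 0 0 0;0 0 -0.04 0 0 0 0'
python3 -m inch '0.026 -0.0195 0 0 0 0 0;0.026 -0.0195 0 0 0 0 0;0.026 -0.0195 0 0 0 0 0;0.026 -0.0195 0 0 0 0 0;0.026 -0.0195 0 0 0 0 0;0.026 -0.0195 0 0 0 0 0;0.026 -0.0195 0 0 0 0 0'
python3 -m inch '0 0 0 0 0 0.109 0;0 0 0 0 0 0.109 0;0 0 0 0 0 0.109 0;0 0 0 0 0 0.109 0;0 0 0 0 0 0.109 0;0 0 0 0 0 0.109 0;0 0 0 0 0 0 0;0 0 0 0 0 0 0'
python3 w.py w12; python3 go.py .575 .3446 .19 -1.4
python3 - <<'E'
from plant import *
import cv2
im=grab_frame('top'); cv2.imwrite('pics/top12.png',im)
cv2.imwrite('pics/top12c.png',cv2.resize(im[210:275,225:300],None,fx=8,fy=8,interpolation=cv2.INTER_CUBIC))
E
```

```text
time: 18.25
tool_pos: [0.5076, 0.1266, 0.1938]
tool_rot: [-0.0, 0.951, 0.309, -0.0]
contact_force: [0.5, 0.8, -0.2]
gripper_width: 0.999
time: 18.83
tool_pos: [0.5754, 0.3457, 0.1921]
tool_rot: [0.0, 0.951, 0.309, -0.0]
contact_force: [0.3, -0.9, 0.3]
gripper_width: 0.997
time: 19.5
tool_pos: [0.5752, 0.344, 0.1921]
tool_rot: [0.0, 1.0, -0.012, -0.0]
contact_force: [0.4, 0.2, 0.2]
gripper_width: 1.001
tcp [0.5752 0.344  0.1921]
t 19.55 tcp [0.5752 0.344  0.1922] ang -1.34 z-axis [-2.e-04 -1.e-04 -1.e+00] F [-0.2 -0.  -0.2] w 0.997
delta tool [-0.0002 -0.0006  0.0022] dist 0.002
rot z 0.001
after rot delta [-0.0002 -0.0006  0.0022] rotvec fix [0.0001 0.0002 0.001 ]
```

View pics/w12.png

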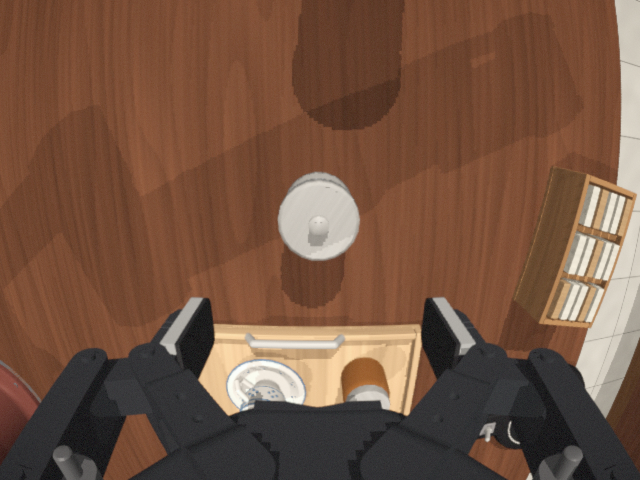

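View pics/top12c.png

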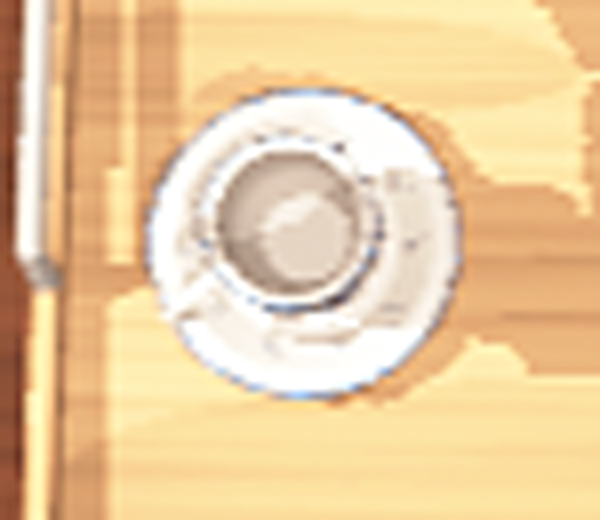

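```bash
python3 - <<'E'
from circ import *
from plant import *
import json
ct=camera_info('top')
o=lambda L,s,x,y:[(x+(a+.5)/s-.5,y+(b+.5)/s-.5) for a,b in L]
print('cup rim',plane(ct,*o([(290,222.5)],8,225,210)[0],.067),'saucer',plane(ct,*o([(304.5,242.5)],8,225,210)[0],.017))
ci=json.load(open('pics/w12.json'))
for z in (.07,.075,.08): print('tin',z,circ([(278,218),(360,218),(319,262),(290,247),(348,247)],z,ci,True,.0325))
E
python3 - <<'E'
import cv2
im=cv2.imread('pics/w12.png')
cv2.imwrite('pics/w12c.png',cv2.resize(im[160:275,260:380],None,fx=5,fy=5,interpolation=cv2.INTER_CUBIC))
E
```

```text
cup rim [0.50895899 0.12125043 0.067     ] saucer [0.50813103 0.1221575  0.017     ]
tin 0.07 (array([0.5759, 0.3428]), 'rfree', np.float64(0.0327), 'rms', np.float64(0.00092))
tin 0.075 (array([0.5759, 0.3448]), 'rfree', np.float64(0.0321), 'rms', np.float64(0.00093))
tin 0.08 (array([0.5759, 0.3467]), 'rfree', np.float64(0.0315), 'rms', np.float64(0.0011))
```

View pics/w12c.png

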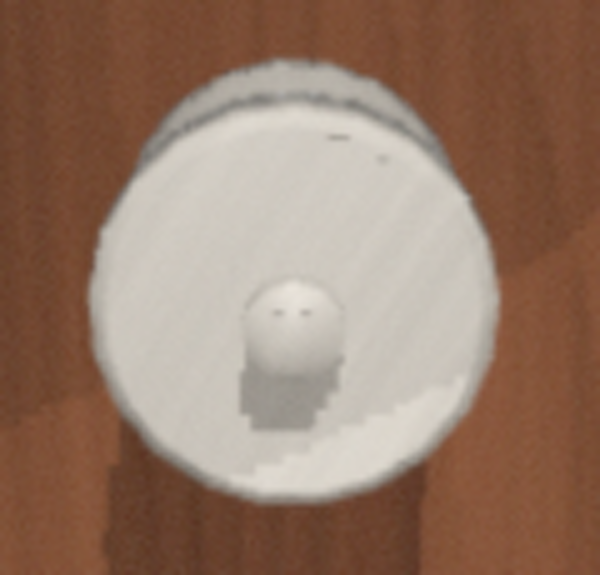

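```bash
python3 -m inch '0.0005 0 0.034 0 0 0 0;0 0 0.034 0 0 0 0;0 0 0.034 0 0 0 0;0 0 0.03 0 0 0 0;0 0 0.02 0 0 0 0;0 0 0.012 0 0 0 0;0 0 0.005 0 0 0 0;0 0 0 0 0 0 0;0 0 0 0 0 0 0;0 0 0 0 0 0 0'
python3 w.py w13; python3 go.py .5755 .344 .0215 -1.4
```

```text
time: 20.43
tool_pos: [0.5773, 0.3448, 0.0258]
tool_rot: [-0.001, 1.0, -0.013, 0.002]
contact_force: [0.5, 0.3, 0.6]
gripper_width: 1.004
tcp [0.5773 0.3448 0.0258]
t 20.48 tcp [0.5773 0.3448 0.0257] ang -1.47 z-axis [ 0.0035  0.0016 -1.    ] F [ 0.4 -0.2  0.2] w 1.0
delta tool [-0.0018  0.0008  0.0042] dist 0.005
rot z -0.0013
after rot delta [-0.0018  0.0008  0.0042] rotvec fix [-0.0017 -0.0035 -0.0013]
```

View pics/w13.png

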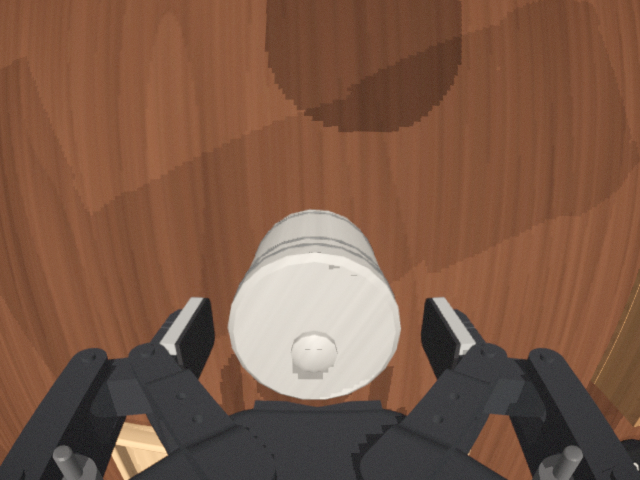

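```bash
python3 -m inch '-0.0012 0 0.003 0 0 0 0;0 0 0 0 0 0 0.15;0 0 0 0 0 0 0.3;0 0 0 0 0 0 0.5;0 0 0 0 0 0 0.5;0 0 0 0 0 0 0.5;0 0 0 0 0 0 0.5;0 0 0 0 0 0 0.5'; python3 go.py .5755 .344 .0215 -1.4
python3 -m inch '0 0 -0.005 0 0 0 0.5;0 0 -0.01 0 0 0 0.5;0 0 -0.02 0 0 0 0.5;0 0 -0.03 0 0 0 0.5;0 0 -0.03 0 0 0 0.5;0 0 -0.02 0 0 0 0.5;0 0 0 0 0 0 0.5;0 0 0 0 0 0 0.5;0 0 0 0 0 0 0.5'
python3 w.py w14; python3 go.py .505 .007 .14 -1.4
```

```text
time: 21.15
tool_pos: [0.5753, 0.3443, 0.0214]
tool_rot: [-0.0, 1.0, -0.013, 0.001]
contact_force: [0.8, -0.8, 3.5]
gripper_width: 0.735
t 21.15 tcp [0.5753 0.3443 0.0214] ang -1.49 z-axis [ 1.6e-03  6.0e-04 -1.0e+00] F [ 0.8 -0.8  3.5] w 0.735
delta tool [ 0.0002  0.0003 -0.0001] dist 0.0
rot z -0.0016
after rot delta [ 0.0002  0.0003 -0.0001] rotvec fix [-0.0007 -0.0015 -0.0016]
time: 21.9
tool_pos: [0.573, 0.3434, 0.1326]
tool_rot: [0.001, 1.0, -0.013, -0.002]
contact_force: [-0.4, -0.4, -3.7]
gripper_width: 0.731
tcp [0.573  0.3434 0.1326]
t 21.95 tcp [0.5726 0.3432 0.1318] ang -1.49 z-axis [-0.0051 -0.0023 -1.    ] F [ 0.5 -0.4 -5.1] w 0.735
delta tool [-0.0589  0.3379 -0.0071] dist 0.343
rot z -0.0016
after rot delta [-0.0594  0.3378 -0.0082] rotvec fix [ 0.0024  0.0051 -0.0016]
```

View pics/w14.png

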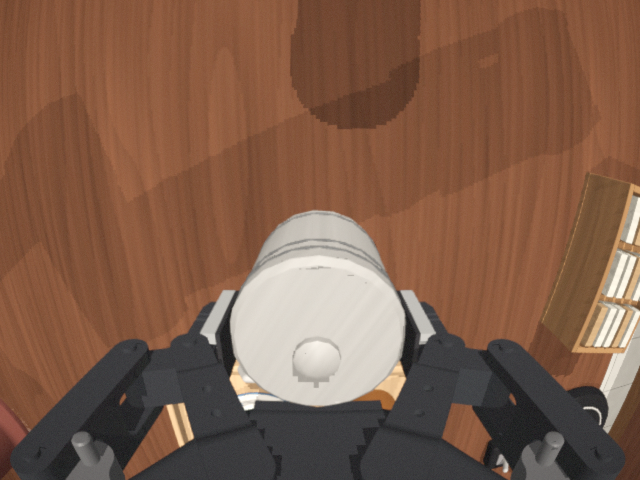

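```bash
python3 -m inch '-0.003 0.0165 0 0 0 0 0.5;-0.0061 0.0345 0 0 0 0 0.5;-0.0061 0.0345 0 0 0 0 0.5;-0.0061 0.0345 0 0 0 0 0.5;-0.0061 0.0345 0 0 0 0 0.5;-0.0061 0.0345 0 0 0 0 0.5;-0.0061 0.0345 0 0 0 0 0.5;-0.0061 0.0345 0 0 0 0 0.5;-0.0061 0.0345 0 0 0 0 0.5;-0.0061 0.0345 0 0 0 0 0.5'
python3 -m inch '-0.003 0.0125 0 0 0 0 0.5;0 0 0 0 0 0 0.5;0 0 0.02 0 0 0 0.5;0 0 0.025 0 0 0 0.5;0 0 0 0 0 0 0.5;0 0 0 0 0 0 0.5;0 0 0 0 0 0 0.5'
python3 go.py .5055 .0065 .0275 -1.4; python3 w.py w15;python3 - <<'E'
from plant import *
import cv2
im=grab_frame('scene'); cv2.imwrite('pics/scene15.png',im)
cv2.imwrite('pics/scene15c.png',cv2.resize(im[200:330,220:420],None,fx=4,fy=4,interpolation=cv2.INTER_CUBIC))
E
```

```text
time: 22.78
tool_pos: [0.5058, 0.0174, 0.1326]
tool_rot: [-0.0, 1.0, -0.013, -0.002]
contact_force: [0.4, -0.2, -3.7]
gripper_width: 0.736
time: 23.37
tool_pos: [0.5047, 0.0068, 0.0902]
tool_rot: [-0.0, 1.0, -0.013, -0.0]
contact_force: [0.4, -0.0, -4.4]
gripper_width: 0.734
t 23.37 tcp [0.5047 0.0068 0.0902] ang -1.45 z-axis [-9.e-04  3.e-04 -1.e+00] F [ 0.4 -0.  -4.4] w 0.734
delta tool [0.0008 0.0003 0.0627] dist 0.063
rot z -0.0008
after rot delta [0.0008 0.0003 0.0627] rotvec fix [-0.0003  0.0009 -0.0008]
tcp [0.5047 0.0068 0.0902]
```

View pics/w15.png

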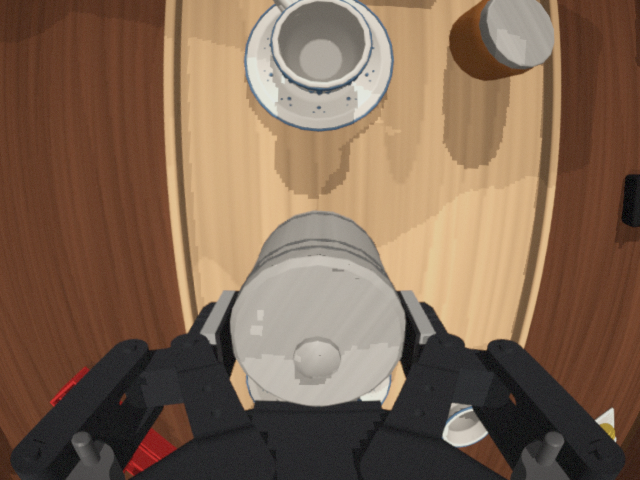

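View pics/scene15c.png

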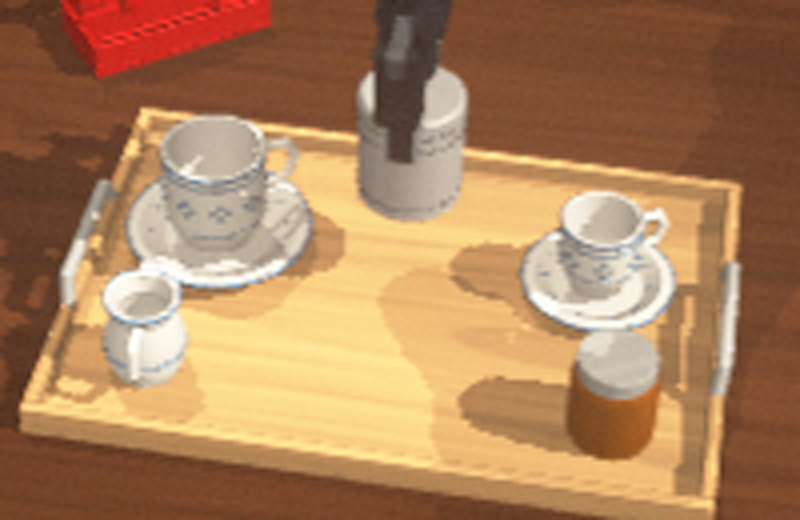

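```bash
python3 -m inch '0.0006 0.0003 0.015 0 0 0 0.5;0 0 0.02 0 0 0 0.5;0 0 0.014 0 0 0 0.5;0 0 0.007 0 0 0 0.5;0 0 0.003 0 0 0 0.5;0 0 0 0 0 0 0.5;0 0 0 0 0 0 0.5'; python3 -m inch '0 0 0.0015 0 0 0 0.5;0 0 0 0 0 0 0.5;0 0 0 0 0 0 0.5'
```

```text
time: 24.05
tool_pos: [0.5065, 0.0059, 0.0326]
tool_rot: [0.0, 1.0, -0.013, 0.001]
contact_force: [-0.3, 0.3, -3.1]
gripper_width: 0.732
time: 24.3
tool_pos: [0.5059, 0.0059, 0.0305]
tool_rot: [0.0, 1.0, -0.013, 0.001]
contact_force: [0.5, 0.4, -4.7]
gripper_width: 0.732
```

```bash
python3 -m inch '0 0 0.0015 0 0 0 0.5;0 0 0 0 0 0 0.5;0 0 0 0 0 0 0.5'; python3 -m inch '0 0 0.0012 0 0 0 0.5;0 0 0 0 0 0 0.5;0 0 0 0 0 0 0.5';  python3 -m inch '0 0 0.001 0 0 0 0.5;0 0 0 0 0 0 0.5;0 0 0 0 0 0 0.5'
```

```text
time: 24.55
tool_pos: [0.5053, 0.006, 0.0282]
tool_rot: [-0.0, 1.0, -0.013, -0.0]
contact_force: [0.6, -1.1, -3.8]
gripper_width: 0.735
time: 24.8
tool_pos: [0.5057, 0.0059, 0.0274]
tool_rot: [0.0, 1.0, -0.013, 0.0]
contact_force: [0.3, -1.4, -2.1]
gripper_width: 0.736
time: 25.05
tool_pos: [0.5058, 0.0058, 0.0273]
tool_rot: [0.0, 1.0, -0.013, -0.0]
contact_force: [-3.1, -0.2, 4.9]
gripper_width: 0.736
```

```bash
python3 -m inch '0 0 0 0 0 0 0.25;0 0 0 0 0 0 0.1;0 0 0 0 0 0 0;0 0 0 0 0 0 0;0 0 0 0 0 0 0;0 0 -0.02 0 0 0 0;0 0 -0.035 0 0 0 0;0 0 -0.04 0 0 0 0;0 0 -0.04 0 0 0 0;0 0 -0.04 0 0 0 0'
python3 -m inch '0.0095 0.0342 0 0 0 0 0;0.0095 0.0342 0 0 0 0 0;0.0095 0.0342 0 0 0 0 0;0.0095 0.0342 0 0 0 0 0;0.0095 0.0342 0 0 0 0 0;0.0095 0.0342 0 0 0 0 0;0.0095 0.0342 0 0 0 0 0;0.0095 0.0342 0 0 0 0 0;0.0095 0.0342 0 0 0 0 0;0.0095 0.0342 0 0 0 0 0'
python3 -m inch '0 0 0 0 0 0.0725 0;0 0 0 0 0 0.0725 0;0 0 0 0 0 0 0;0 0 0 0 0 0 0;0 0 0 0 0 0 0'
python3 w.py w16; python3 go.py .592 -.3386 .2 -9.7
python3 - <<'E'
from plant import *
import cv2
im=grab_frame('top'); cv2.imwrite('pics/top16.png',im)
cv2.imwrite('pics/top16c.png',cv2.resize(im[160:290,225:400],None,fx=4.5,fy=4.5,interpolation=cv2.INTER_CUBIC))
E
```

```text
time: 25.88
tool_pos: [0.505, 0.0061, 0.2027]
tool_rot: [-0.0, 1.0, -0.013, -0.0]
contact_force: [0.6, -0.5, -0.0]
gripper_width: 0.999
time: 26.72
tool_pos: [0.5917, -0.3402, 0.2007]
tool_rot: [-0.0, 1.0, -0.013, -0.0]
contact_force: [0.3, -0.3, -0.3]
gripper_width: 0.998
time: 27.13
tool_pos: [0.5915, -0.3381, 0.201]
tool_rot: [-0.0, 0.996, -0.084, -0.0]
contact_force: [-0.3, -0.2, -0.1]
gripper_width: 1.0
tcp [ 0.5915 -0.3381  0.201 ]
t 27.18 tcp [ 0.5916 -0.338   0.2011] ang -9.7 z-axis [ 1.e-04 -1.e-04 -1.e+00] F [ 0.3  0.5 -0.6] w 1.002
delta tool [0.0005 0.0005 0.0011] dist 0.001
rot z 0.0
after rot delta [0.0005 0.0005 0.0011] rotvec fix [ 0.0001 -0.0001  0.    ]
```

View pics/w16.png

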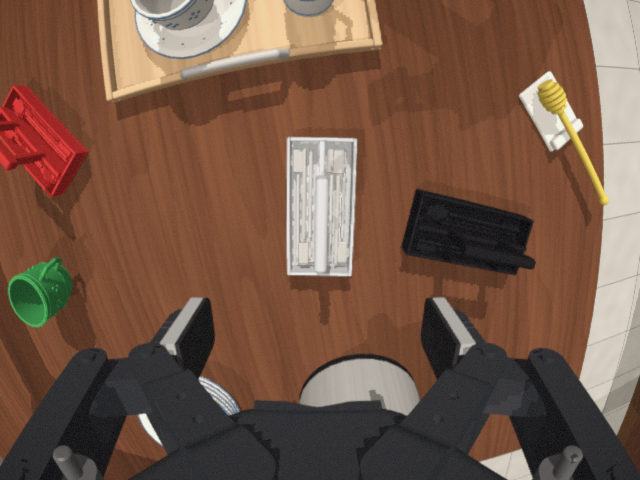

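View pics/top16c.png

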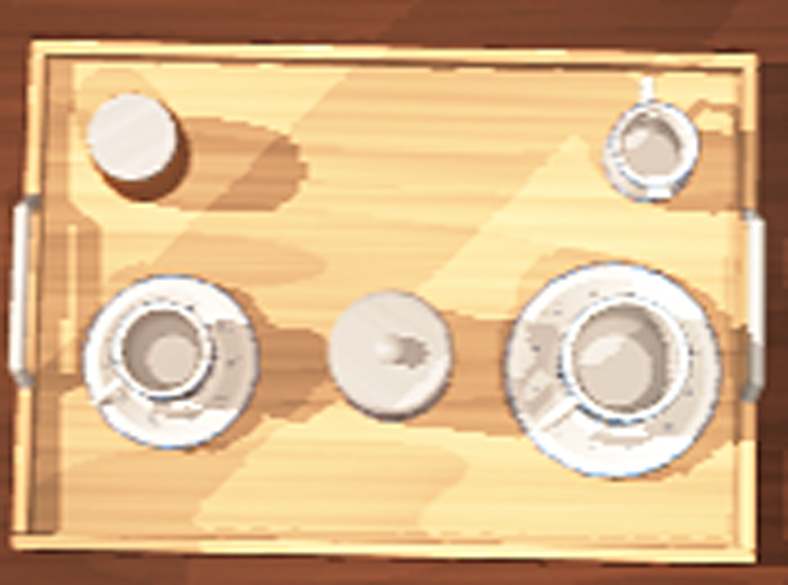

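```bash
python3 - <<'E'
from circ import *
from plant import *
import json
ct=camera_info('top')
o=lambda L,s,x,y:[(x+(a+.5)/s-.5,y+(b+.5)/s-.5) for a,b in L]
for z in (.076,.08): print('tin',plane(ct,*o([(390.5,351.5)],4.5,225,160)[0],z).round(4))
for n,c,z in(('cs',(171.5,362),.017),('ts',(613,370.5),.02),('cc',(164,349.5),.067),('tc',(626,359),.083)): print(n,plane(ct,*o([c],4.5,225,160)[0],z).round(4))
ci=json.load(open('pics/w16.json'))
print('bar ends',[plane(ci,u,v,.092,True).round(4) for u,v in ((322,177),(321.5,273))])
print('dish',[plane(ci,u,v,.026,True).round(4) for u,v in ((287.5,138),(357,138),(351.5,275.5),(288,275))])
E
python3 - <<'E'
import cv2
im=cv2.imread('pics/w16.png')
cv2.imwrite('pics/w16c.png',cv2.resize(im[130:285,265:380],None,fx=4,fy=4,interpolation=cv2.INTER_CUBIC))
E
```

```text
tin [0.5065 0.0021 0.076 ]
tin [0.5061 0.002  0.08  ]
cs [0.5077 0.1219 0.017 ]
ts [ 0.5014 -0.1179  0.02  ]
cc [0.5092 0.1207 0.067 ]
tc [ 0.5012 -0.1195  0.083 ]
bar ends [array([ 0.6005, -0.3022,  0.092 ]), array([ 0.5876, -0.3776,  0.092 ])]
dish [array([ 0.575 , -0.2699,  0.026 ]), array([ 0.6373, -0.2803,  0.026 ]), array([ 0.6128, -0.4121,  0.026 ]), array([ 0.5507, -0.4009,  0.026 ])]
```

View pics/w16c.png

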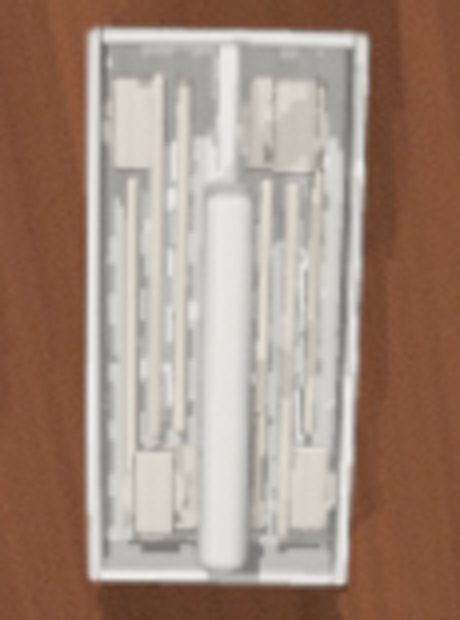

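```bash
python3 -m inch '0.0027 0.0015 0.034 0 0 0 0;0 0 0.034 0 0 0 0;0 0 0.034 0 0 0 0;0 0 0.024 0 0 0 0;0 0 0.014 0 0 0 0;0 0 0.006 0 0 0 0;0 0 0 0 0 0 0;0 0 0 0 0 0 0;0 0 0 0 0 0 0'
python3 w.py w17; python3 go.py .594 -.340 .055 -9.7
```

```text
time: 27.98
tool_pos: [0.5954, -0.3414, 0.0579]
tool_rot: [0.001, 0.996, -0.085, 0.002]
contact_force: [0.2, 0.9, 1.0]
gripper_width: 0.999
tcp [ 0.5954 -0.3414  0.0579]
t 28.03 tcp [ 0.5955 -0.3414  0.058 ] ang -9.79 z-axis [ 0.0036 -0.0026 -1.    ] F [ 1.   0.3 -0.3] w 1.003
delta tool [-0.0017 -0.0011  0.0029] dist 0.004
rot z -0.0015
after rot delta [-0.0017 -0.0011  0.003 ] rotvec fix [ 0.002  -0.004  -0.0015]
```

View pics/w17.png

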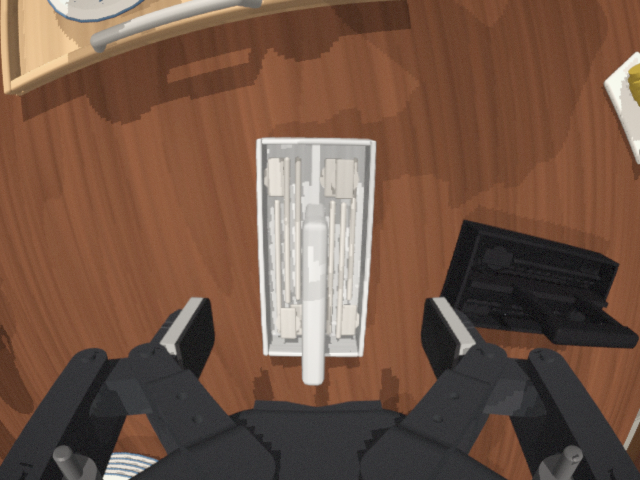

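```bash
python3 -m inch '-0.0016 -0.003 0.003 0 0 0 0;0 0 0 0 0 0 0.3;0 0 0 0 0 0 0.6;0 0 0 0 0 0 0.8;0 0 0 0 0 0 1;0 0 0 0 0 0 1;0 0 0 0 0 0 1;0 0 0 0 0 0 1;0 0 0 0 0 0 1;0 0 0 0 0 0 1'
python3 w.py w18; python3 go.py .594 -.340 .055 -9.7
```

```text
time: 28.87
tool_pos: [0.593, -0.3371, 0.0521]
tool_rot: [0.0, 0.996, -0.085, 0.0]
contact_force: [1.0, -0.1, -0.3]
gripper_width: 0.097
tcp [ 0.593  -0.3371  0.0521]
t 28.92 tcp [ 0.593  -0.3371  0.0521] ang -9.8 z-axis [ 3.e-04 -1.e-04 -1.e+00] F [ 1.1 -0.  -0.3] w 0.096
delta tool [ 0.0015  0.0026 -0.0029] dist 0.004
rot z -0.0017
after rot delta [ 0.0015  0.0026 -0.0029] rotvec fix [ 0.     -0.0003 -0.0017]
```

View pics/w18.png

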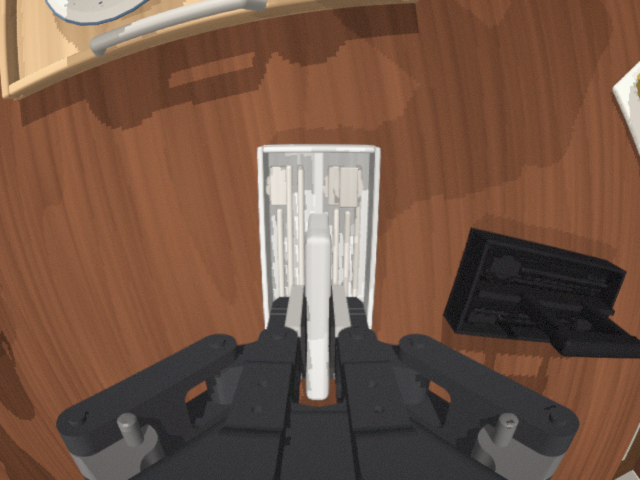

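```bash
python3 -m inch '0 0 -0.005 0 0 0 1;0 0 -0.01 0 0 0 1;0 0 -0.02 0 0 0 1;0 0 -0.03 0 0 0 1;0 0 -0.03 0 0 0 1;0 0 -0.015 0 0 0 1;0 0 0 0 0 0 1;0 0 0 0 0 -0.0729 1;0 0 0 0 0 -0.0728 1;0 0 0 0 0 0 1'
python3 -m inch '0 0 0 0 0 0 1;0 0 0 0 0 0 1'; python3 w.py w19; python3 go.py .6105 .0045 .16 -1.45
```

```text
time: 29.75
tool_pos: [0.5918, -0.3364, 0.1596]
tool_rot: [-0.001, 1.0, -0.012, -0.002]
contact_force: [-0.7, 0.3, -2.8]
gripper_width: 0.096
time: 29.92
tool_pos: [0.5922, -0.3367, 0.1605]
tool_rot: [-0.001, 1.0, -0.013, -0.001]
contact_force: [-0.3, -0.4, -4.2]
gripper_width: 0.099
tcp [ 0.5922 -0.3367  0.1605]
t 29.97 tcp [ 0.5924 -0.3368  0.1609] ang -1.52 z-axis [-0.0015  0.001  -1.    ] F [ 0.4  1.1 -3.3] w 0.102
delta tool [ 0.0091 -0.3416  0.0012] dist 0.342
rot z -0.0012
after rot delta [ 0.0095 -0.3416  0.0009] rotvec fix [-0.001   0.0015 -0.0012]
```

View pics/w19.png

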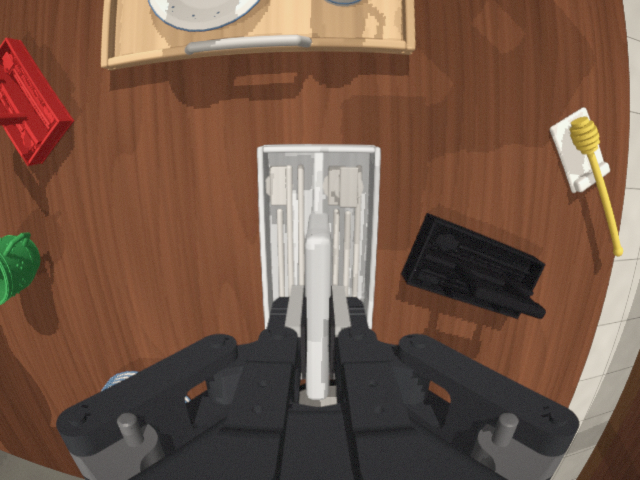

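```bash
python3 -m inch '0.0009 -0.0155 0 0 0 0 1;0.0008 -0.0345 0 0 0 0 1;0.0008 -0.0345 0 0 0 0 1;0.0008 -0.0345 0 0 0 0 1;0.0008 -0.0345 0 0 0 0 1;0.0008 -0.0345 0 0 0 0 1;0.0008 -0.0345 0 0 0 0 1;0.0008 -0.0345 0 0 0 0 1;0.0008 -0.0345 0 0 0 0 1;0.0008 -0.0345 0 0 0 0 1'
python3 -m inch '0.0008 -0.0155 0 0 0 0 1;0 0 0 0 0 0 1;0 0 0.02 0 0 0 1;0 0 0.03 0 0 0 1;0 0 0.01 0 0 0 1;0 0 0 0 0 0 1;0 0 0 0 0 0 1;0 0 0 0 0 0 1'
python3 go.py .6105 .0045 .16 -1.45; python3 w.py w20;python3 - <<'E'
from plant import *
import cv2
im=grab_frame('scene'); cv2.imwrite('pics/scene20.png',im)
cv2.imwrite('pics/scene20c.png',cv2.resize(im[200:340,220:420],None,fx=4,fy=4,interpolation=cv2.INTER_CUBIC))
im=grab_frame('top'); cv2.imwrite('pics/top20.png',im)
cv2.imwrite('pics/top20c.png',cv2.resize(im[160:290,225:400],None,fx=4.5,fy=4.5,interpolation=cv2.INTER_CUBIC))
E
```

```text
time: 30.8
tool_pos: [0.6088, -0.0091, 0.1621]
tool_rot: [-0.0, 1.0, -0.013, 0.0]
contact_force: [0.7, 0.2, -2.5]
gripper_width: 0.095
time: 31.47
tool_pos: [0.6114, 0.0036, 0.1038]
tool_rot: [0.0, 1.0, -0.013, 0.001]
contact_force: [0.5, -1.0, -2.3]
gripper_width: 0.097
t 31.47 tcp [0.6114 0.0036 0.1038] ang -1.48 z-axis [ 2.3e-03 -3.0e-04 -1.0e+00] F [ 0.5 -1.  -2.3] w 0.097
delta tool [-0.0008 -0.0008 -0.0562] dist 0.056
rot z -0.0006
after rot delta [-0.0009 -0.0009 -0.0562] rotvec fix [ 0.0003 -0.0023 -0.0006]
tcp [0.6114 0.0036 0.1038]
```

View pics/w20.png

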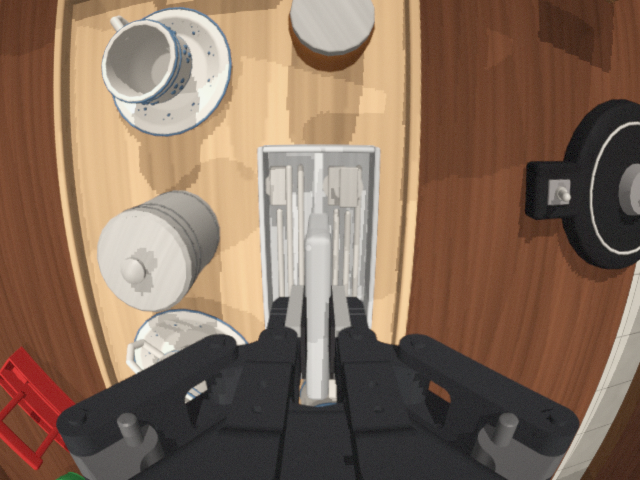

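View pics/scene20c.png

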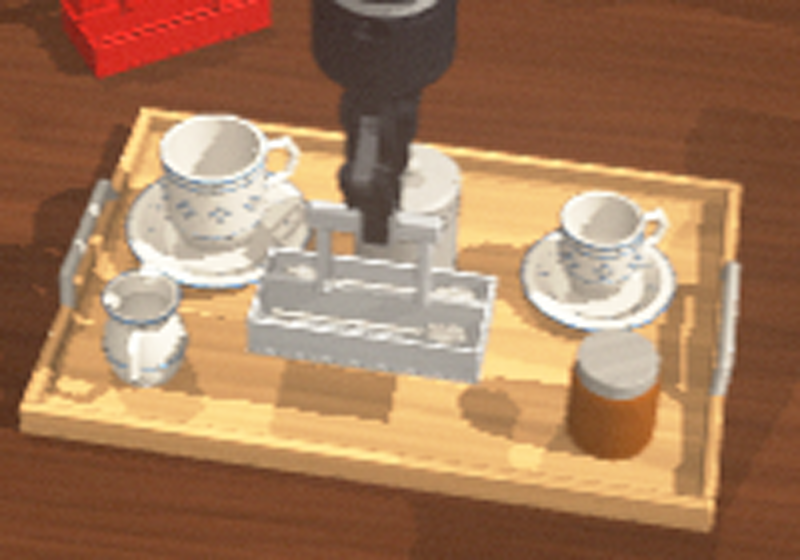

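View pics/top20c.png

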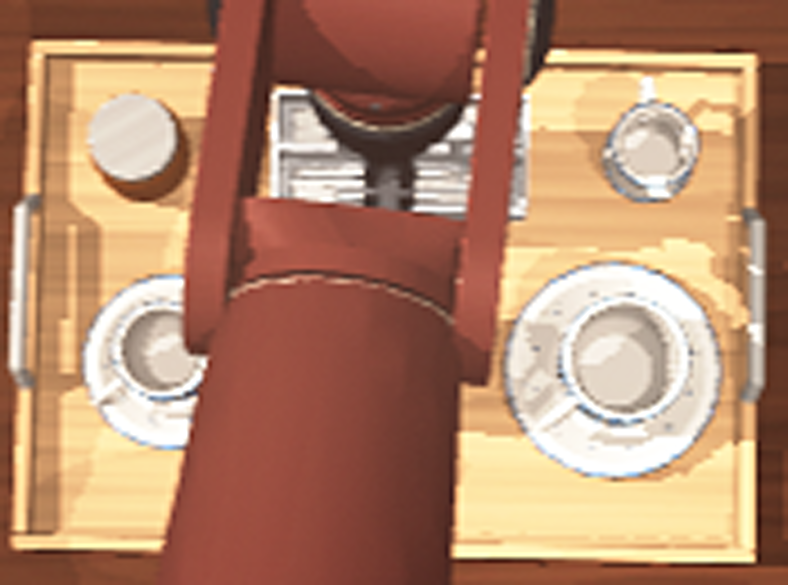

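```bash
python3 - <<'E'
from circ import *
from plant import *
ct=camera_info('top')
o=lambda L,s,x,y:[(x+(a+.5)/s-.5,y+(b+.5)/s-.5) for a,b in L]
P={k:plane(ct,*o([c],4.5,225,160)[0],.0777)[:2].round(4) for k,c in dict(farL=(273,88),farR=(528,95),nearR=(526,219)).items()}
print(P, 'center (farL+nearR)/2',(P['farL']+P['nearR'])/2, np.linalg.norm(P['farL']-P['farR']),np.linalg.norm(P['nearR']-P['farR']))
cs=camera_info('scene')
q=o([(247,315),(487,378),(495,275)],4,220,200)
print('scene near-bottom/edges', plane(cs,*o([(248,322)],4,220,200)[0],.0777).round(4),plane(cs,*o([(480,350)],4,220,200)[0],.0777).round(4),plane(cs,*o([(496,278)],4,220,200)[0],.0777).round(4),plane(cs,*o([(268,252)],4,220,200)[0],.0777).round(4))
for n,c,z in(('cs',(598,280),.017),('ts',(219,219),.02)): print(n,plane(cs,*o([c],4,220,200)[0],z).round(4))
E
python3 - <<'E'
import cv2
im=cv2.imread('pics/top20.png')
cv2.imwrite('pics/top20d.png',cv2.resize(im[170:220,275:350],None,fx=10,fy=10,interpolation=cv2.INTER_CUBIC))
E
```

```text
{'farL': array([0.6457, 0.0631]), 'farR': array([ 0.6412, -0.0706]), 'nearR': array([ 0.5754, -0.0689])} center (farL+nearR)/2 [ 0.61055 -0.0029 ] 0.13377570780975145 0.06582195682293254
scene near-bottom/edges [ 0.6427 -0.0676  0.0777] [0.6429 0.0644 0.0777] [0.5836 0.0668 0.0777] [ 0.584  -0.0673  0.0777]
cs [0.5111 0.1251 0.017 ]
ts [ 0.4986 -0.1162  0.02  ]
```

View pics/top20d.png

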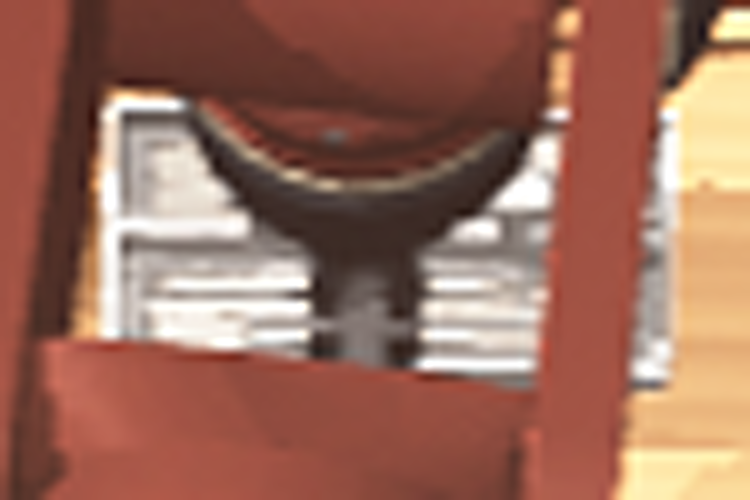

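```bash
python3 -m inch '0 -0.0015 0.01 0 0 0 1;0 0 0.015 0 0 0 1;0 0 0.01 0 0 0 1;0 0 0.005 0 0 0 1;0 0 0.002 0 0 0 1;0 0 0 0 0 0 1;0 0 0 0 0 0 1;0 0 0 0 0 0 1'; python3 go.py .6112 .0052 .0581 -1.45
```

```text
time: 32.28
tool_pos: [0.6111, 0.0055, 0.061]
tool_rot: [0.0, 1.0, -0.013, 0.001]
contact_force: [0.5, 0.6, -2.7]
gripper_width: 0.1
t 32.28 tcp [0.6111 0.0055 0.061 ] ang -1.45 z-axis [ 1.6e-03 -2.0e-04 -1.0e+00] F [ 0.5  0.6 -2.7] w 0.1
delta tool [0.0001 0.0003 0.0029] dist 0.003
rot z 0.0
after rot delta [0.0001 0.0003 0.0029] rotvec fix [ 0.0001 -0.0016  0.    ]
```

```bash
python3 -m inch '0 0 0.0015 0 0 0 1;0 0 0 0 0 0 1;0 0 0 0 0 0 1'; python3 -m inch '0 0 0.001 0 0 0 1;0 0 0 0 0 0 1;0 0 0 0 0 0 1';  python3 -m inch '0 0 0.001 0 0 0 1;0 0 0 0 0 0 1;0 0 0 0 0 0 1'
```

```text
time: 32.53
tool_pos: [0.6105, 0.0056, 0.0589]
tool_rot: [-0.0, 1.0, -0.013, 0.0]
contact_force: [0.3, 0.1, -3.3]
gripper_width: 0.101
time: 32.78
tool_pos: [0.6108, 0.0056, 0.058]
tool_rot: [0.0, 1.0, -0.013, 0.0]
contact_force: [0.7, 0.3, -2.7]
gripper_width: 0.092
time: 33.03
tool_pos: [0.6113, 0.0055, 0.0579]
tool_rot: [0.0, 1.0, -0.013, 0.001]
contact_force: [-0.5, 1.1, 4.9]
gripper_width: 0.096
```

```bash
python3 -m inch '0 0 0 0 0 0 0.8;0 0 0 0 0 0 0.5;0 0 0 0 0 0 0.3;0 0 0 0 0 0 0.2;0 0 0 0 0 0 0.2;0 0 -0.02 0 0 0 0.2;0 0 -0.03 0 0 0 0.2;0 0 -0.04 0 0 0 0.2;0 0 -0.04 0 0 0 0.2;0 0 -0.02 0 0 0 0.2'
python3 -m inch '-0.02 0.03 0 0 0 0 0;-0.02 0.035 0 0 0 0 0;-0.015 0.037 0 0 0 0 0;-0.015 0.037 0 0 0 0 0;0 0.038 0 0 0 0 0;0 0.038 0 0 0 0 0;0 0.038 0 0 0 0 0;0 0.038 0 0 0 0 0;0 0.038 0 0 0 0 0;0 0 0 0 0 0 0'
python3 - <<'E'
from plant import *
import cv2
im=grab_frame('scene'); cv2.imwrite('pics/scene21.png',im)
cv2.imwrite('pics/scene21c.png',cv2.resize(im[200:340,220:420],None,fx=4,fy=4,interpolation=cv2.INTER_CUBIC))
im=grab_frame('top'); cv2.imwrite('pics/top21.png',im)
cv2.imwrite('pics/top21c.png',cv2.resize(im[160:290,225:400],None,fx=4.5,fy=4.5,interpolation=cv2.INTER_CUBIC))
print(state()['tool_pos'],state()['time'])
E
```

```text
time: 33.87
tool_pos: [0.6125, 0.0054, 0.2127]
tool_rot: [0.0, 1.0, -0.013, 0.004]
contact_force: [0.7, -0.2, 0.6]
gripper_width: 0.804
time: 34.7
tool_pos: [0.5309, -0.3275, 0.2062]
tool_rot: [0.001, 1.0, -0.016, -0.0]
contact_force: [-1.0, 0.6, 0.4]
gripper_width: 0.997
[ 0.5316267  -0.32268658  0.20607   ] 34.8
```

View pics/scene21c.png

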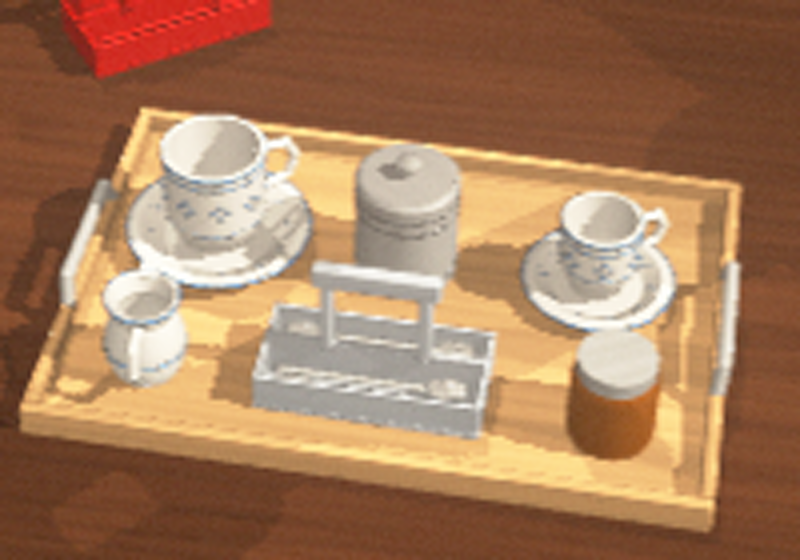

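View pics/top21c.png

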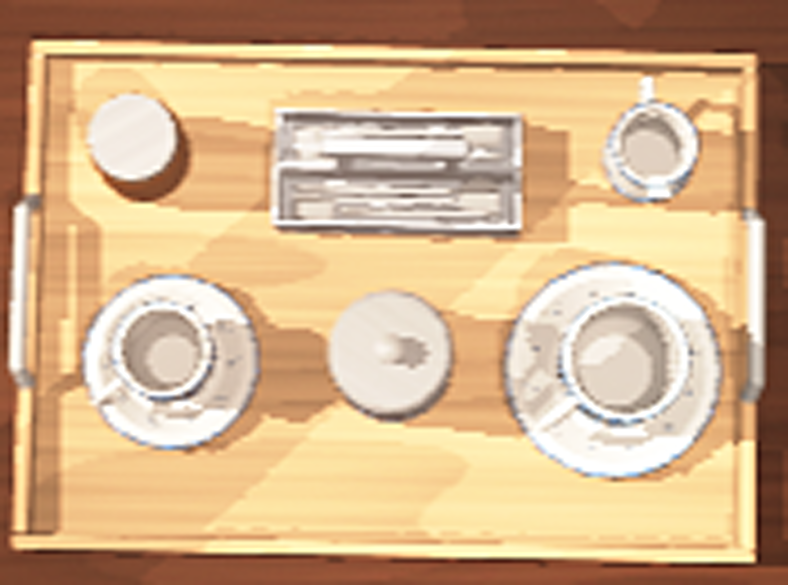

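Run:
```python
from circ import *
from plant import *
ct=camera_info('top')
o=lambda L,s,x,y:[(x+(a+.5)/s-.5,y+(b+.5)/s-.5) for a,b in L]
P=np.array([plane(ct,*o([c],4.5,225,160)[0],.032)[:2] for c in ((274,108),(522,114),(521,236),(272,230))])
C=P.mean(0); print(P.round(4).tolist(),'C',C.round(4),[np.linalg.norm(P[i]-P[(i+1)%4]).round(4) for i in range(4)])
y=(P[0]-P[1]+P[3]-P[2]); print('yaw',np.degrees(np.arctan2(-y[0],y[1])))
tin=np.array([.5063,.002]); r=np.array([.5077-.5014,.1219+.1179]); r/=np.linalg.norm(r); n=np.array([r[1],-r[0]])
print('row yaw',np.degrees(np.arctan2(-r[0],r[1])),'behind',(C-tin)@n,'gap',(C-tin)@n-.0645,'lateral',(C-tin)@r)
```

```text
[[0.6446, 0.0653], [0.6406, -0.0694], [0.5736, -0.0682], [0.5776, 0.0664]] C [ 0.6091 -0.0015] [np.float64(0.1348), np.float64(0.067), np.float64(0.1347), np.float64(0.067)]
yaw -1.723425508993707
row yaw -1.5049224277310302 behind 0.10283672913988104 gap 0.03833672913988104 lateral -0.0007916010054863586
```

```bash
python3 -c "
from plant import *
s=state(); print(s['time'],s['contact_force'],s['gripper_width'],abs(s['joint_vel']).max()); print(job_done())"
```

```text
34.8 [ 0.44254323 -0.25639468 -0.79333214] 1.0011082345401834 0.04207526598280748
the job is handed in; nothing more can be done
None
```

I laid the tray in the order you asked and handed the job in at about 34.8 s. The gripper was open and clear of everything, and no verdict is reported.

Last checks:
- **Teacup and coffee cup:** from the top camera, each cup stands about 1.5 mm off the centre of its saucer. I lowered both until the wrist force showed contact before letting go.
- **Sugar tin:** along the row it is midway between the saucers. It sits about 1.7 mm too far back from the row line.
- **Spoon caddy:** the gap to the tin measured about 38 mm against the 40 mm asked. It is 0.8 mm off centre sideways and 0.2° out of parallel with the row.
- **Honey jar and milk jug:** I did not touch them, and they look unmoved in the last pictures.

What failed or disagreed:
- **First coffee cup grasp:** it failed because the real fingertips sit 20–30 mm above the stated tool point. The fingers slid over the rim, pressing with about 37 N along the vertical (about 41 N in total at the wrist, which includes the fingers). The cup stayed upright and in place, and a lower second grasp held. I can't tell whether the judge counts that press against the 40 N limit on the arm or gripper body.
- **Cameras:** the wrist and top cameras disagreed by 3–5 mm on absolute positions. I relied on relative measurements within one camera for the placements.

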